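# Pack a padlock order through the tipping spout

## Task

Pack the padlock order: turn the revolving magazine until the red padlock faces you at its open window and take it out, and lay it together with all the brass padlocks from the bench in the level tip tray. With all of them in the tray and the green order box pushed fully back under the yellow spout, lift the tray by its red bar so that they slide down the spout into the box; tip the tray only while the box is there. Then let the tray down level again and pull the filled box fully forward to its home stop, leaving the other padlocks in the magazine and everything else on the bench where it is.

Things in the scene. Friction and masses are not known exactly. Their poses are not given: they have to be found in the camera images.
- tray_floor (a point): centre of the floor of the steel tip tray, on its upper surface. The tray is 160 mm (its x) by 162 mm (its y) inside with 35 mm walls on three sides; it is open, without a lip, on its -y side, where it is hinged above the yellow spout; floor 135 mm above the bench when level. The point's axes turn with the tray: z up when level, y from the hinge to the bar
- tray_bar (a point): middle of the red round lifting bar (12 mm thick, 90 mm long, along the tray's x) at the far end of the tip tray, 41 mm clear of the tray's end wall and level with the top of its walls, 170 mm above the bench when the tray is level; nothing below it for 60 mm. From the hinge it lies 205 mm along the tray's y and 35 mm up
- tray_hinge (a point): middle of the tip tray's hinge line, at the tray's open lip above the edge of the yellow spout; the hinge runs along its x axis. The axes turn with the tray
- tip_tray (a joint): tilt of the tip tray, rad: 0 level (its rest position, it falls back by its own weight of about 0.5 kg), grows as the bar is lifted, stop at 1.0. Padlocks start to slide at 0.5 to 0.65 rad
- spout (a point): centre of the mouth at the lower end of the fixed yellow spout (open shaft, 173 mm along its x, 120 mm along its y), 95 mm above the bench; its front wall (-y) reaches up to 225 mm, its two side walls to 185 mm. Axes are those of the fixed tipping station: the slide rail runs along its x, the tray lies to its +y
- order_box (a joint): position of the green order box on its slide rail, m: 0 home (front stop, towards the robot), 0.17 at the rear stop, right under the spout. Slides with 2 to 3 N
- box_floor (a point): centre of the inner floor of the green order box (200 by 150 mm inside, 61 mm deep, walls 5 mm, rim 79 mm above the bench); axes as the station's: x along the rail, away from the robot
- box_grip (a point): on the black upright grip post beside the order box (18 mm along the rail's x, 30 mm across, its top 20 mm above this point, 124 mm above the bench, the post is free for 60 mm below its top), 122 mm to the -y side of the box's centre; pinch from above across its 18 mm
- turntable (a joint): turn of the round padlock magazine since the start, rad, counter-clockwise from above, no stops; about 0.1 N m turns it and it stays where it is left. A 290 mm disc, its upper surface 27 mm above the bench, with four open pockets 90 degrees apart, centres 97 mm from the axis; pocket rims stand 14 to 20 mm above the surface
- hub_grip (a point): on the turntable's axis, at the middle of the black bar grip on its hub: bar 48 mm long, 14 mm wide, 36 mm tall, its long side midway between this point's +x and +y (45 degrees counter-clockwise from x), while the pockets lie along +-x and +-y, its top 201 mm above the bench. Turns with the table.
- window (a point): point on the turntable's surface at which a pocket's centre lies when that pocket faces the arm, in the open part of the magazine (97 mm from the axis, on the robot's side); fixed. A fixed steel wire guard, 118 mm above the bench, covers the half of the magazine away from the robot; its front edge is 82 mm behind this point
- red_lock: the red padlock, standing upright in one of the magazine's pockets: 40 mm wide and 22 mm thick body, 40 mm high, steel shackle 33 mm wide and 8 mm thick standing 30 mm beyond it, about 0.2 kg; origin at the centre of its underside, z up through the shackle, x through the 22 mm thickness, y along the 40 mm width
- blue_lock: blue padlock standing in another pocket of the magazine, same shape and axes as the red one; stays in the magazine
- green_lock: green padlock standing in another pocket of the magazine, same shape and axes as the red one; stays in the magazine
- black_lock: black padlock standing in another pocket of the magazine, same shape and axes as the red one; stays in the magazine
- brass1: brass padlock lying flat on the bench at the start (may be absent): 40 mm wide and 22 mm thick body, 40 mm high, steel shackle 33 mm wide and 8 mm thick standing 30 mm beyond it, about 0.2 kg; origin under the centre of its 40 by 40 mm body, on the face it starts on; x towards the shackle, y along the width, z up through the thickness; body centre 11 mm above the origin along z
- brass2: brass padlock lying flat on the bench at the start (may be absent): 40 mm wide and 22 mm thick body, 40 mm high, steel shackle 33 mm wide and 8 mm thick standing 30 mm beyond it, about 0.2 kg; origin under the centre of its 40 by 40 mm body, on the face it starts on; x towards the shackle, y along the width, z up through the thickness; body centre 11 mm above the origin along z
- brass3: brass padlock lying flat on the bench at the start (may be absent): 40 mm wide and 22 mm thick body, 40 mm high, steel shackle 33 mm wide and 8 mm thick standing 30 mm beyond it, about 0.2 kg; origin under the centre of its 40 by 40 mm body, on the face it starts on; x towards the shackle, y along the width, z up through the thickness; body centre 11 mm above the origin along z
- brass4: brass padlock lying flat on the bench at the start (may be absent): 40 mm wide and 22 mm thick body, 40 mm high, steel shackle 33 mm wide and 8 mm thick standing 30 mm beyond it, about 0.2 kg; origin under the centre of its 40 by 40 mm body, on the face it starts on; x towards the shackle, y along the width, z up through the thickness; body centre 11 mm above the origin along z
- spray_can: yellow spray can, 60 mm across, 170 mm tall; origin at the centre of its underside; a bystander, leave alone
- carton: cardboard carton, 70 x 100 x 50 mm; origin at the centre of its underside; a bystander, leave alone
- tape_roll: white tape roll, 84 mm across, 25 mm high; origin at the centre of its underside; a bystander, leave alone
- blank_tray: orange tray for key blanks, 80 x 100 x 35 mm; origin at the centre of its underside; a bystander, leave alone
There are look-alikes about, which are no part of the job. What is shaped like the brass3 but purple is not meant. What is shaped like the brass1 but orange is not meant.

How it is judged:
By the outcome, as a careful person would: the job done as asked, in the order asked, and still so for the second after the job is handed in, with the robot touching nothing.
Of brass1, brass2, brass3, brass4 only 2 to 3 are there at a start; the rules pass over those that are not, and their reading is None.
At some moment in a run one of brass1, brass2, brass3, brass4 may be knocked a few centimetres aside while the robot is not near it.
Once in a run the grip may slacken for a moment while it holds something.
It also fails if it takes over 210 s, if anything falls off the work surface, if the arm or the gripper's body presses on something with over 40 N, if the wrist force passes 120 N, or if a joint passes its speed limit or range.

## Robot

A 7-joint arm with a two-finger parallel gripper is mounted at the origin on the work surface. World frame = base frame: x ahead of the robot, y to its left, z up, the work surface at z = 0. Lengths are in m, angles in rad, forces in N, time in s.
With the tool pointing down it reaches from about 0.425 to 1.025 m from the base axis. Payload 3.6 kg.
Tool frame: the origin (TCP) lies midway between the tips of the shut fingers; the grasp point (between the pads) lies 19 mm behind it; z points along the fingers, y is the line along which they close (so a half turn about z gives the same grasp; the last joint's range is limited). The gripper opens to 85 mm and grips with 20 to 120 N. Pads are 22 mm wide; open, the fingers measure 114 mm over their backs; the gripper's body (76 mm by 85 mm) begins 54 mm behind the grasp point. The pads swing forward as they close: fully open they stand 13 mm farther back than shut.
Start: joints at [1.099, 0.591, 0.048, 1.609, -0.033, 0.943, -0.034], TCP at [0.267, -0.674, 0.231] pointing down, gripper open.
Joint ranges: [-2.69, 2.69], [-0.47, 2.24], [-1.27, 1.36], [0.19, 2.51], [-1.53, 4.68], [0.08, 2.07], [-3.09, 3.09]. Speed limits (rad/s): [2.57, 2.57, 3.14, 3.14, 3.14, 3.14, 3.14].

## Interface

Orientations are given as [roll, pitch, yaw] about the fixed x, y, z axes, in that order (R = Rz(yaw) Ry(pitch) Rx(roll)).
In Python, from rig import sensors, viewer, ctrl gives the robot as it stands. The module is installed in compiled form; this text tells all that it offers.
- The arm moves only by the tool arm_command, never from a script. Its argument "motion" is a list of rows, each a list of 5 numbers: the opening, from -1 (shut) to 1 (fully open), then the shift along the tool's x, y, z in units of 0.25 m (1.0 is 0.25 m), then the turn about the tool's z in units of pi/4 rad (1.0 is pi/4 rad). A call has 1 to 5 rows; each row shifts and turns the commanded pose from where the row before left it, along the tool's axes as they then stand; what a row does not reach is not made up. A row lasts 1/10 s, in which the tool goes at most 50 mm and 8.59 degrees, less where a joint would pass 70% of its speed; a pose out of reach is approached as far as the arm can. A call with a number of a shift or a turn outside -1 to 1 is refused whole. A call with a gripper value outside its range is refused whole. The fingers move at their own pace and stop on an object; "grip_force" is the grip in N (left out, the last holds). Time passes only in rows, so rows that do not move let the fingers close. It gives the time, the measured TCP pose, the force, the opening and the grip force at its end, in the units of the state.
- sensors.observe(): the state, without advancing time (a new reading comes with each control period).
- viewer.capture(name): name is "side" or "top" or "wrist"; returns the picture (480x640x3 uint8, blue, green, red); there is no depth.
- viewer.camera_info(name): a dict with "intrinsics" (3x3 intrinsics, pixels), "pose" (4x4, takes a point from camera to world coordinates); the wrist camera has in their place "tool_from_camera" (4x4, takes a point from camera to tool coordinates, whose origin is the TCP and whose axes are the flange's). Camera axes: x right, y down, z forward; pixel columns grow to the right and rows downward; lengths in m; the calibration is good to about 2 mm. A picture is of the moment at which its call begins: read the wrist's pose just before it. camera_info takes no time and is no camera call.
- ctrl.finish_job(): hands the job in; it is judged then, once.
Trained networks look in the newest picture that a camera, given by its name, has taken for a name from the list of things; names that differ only in an ending like _2 or _b are one class to them, and where a whole thing is asked for, a point or a joint stands for the part that bears it (a point fixed in the world has none). Each returns a list of dicts, best first, with "conf" (0 to 1); they miss things now and then, are a little off and sometimes report something else, mostly with a low value. They report only what shows in the picture. A call takes as long as a camera call. They do not tell look-alikes from the thing itself.
- viewer.look_for(camera, thing): "centre" ([row, column] in pixels, amid what is visible of it).
The state is a dict: "time_s": time; "qpos": joint angles; "qd": joint speeds; "joint_torque": joint torques, N m; "tcp_pos": TCP position; "orientation": TCP orientation; "ft_force": force on the tool from outside, world axes, zero at the start; "ft_torque": the same for the moment, N m; "grip_width": finger opening in m; "gripper_force": force on a finger pad.
Only numpy, scipy, OpenCV 4.12 (cv2) and the standard library are available. Lean on these libraries where they do the work, as an engineer would, in place of code of your own. Each camera call takes 0.05 s, during which the arm holds its last target. There are 200 camera calls.

## Working session

There is one attempt and no reset: what is moved stays moved. The work goes in short steps, Python scripts to look and compute and a tool call to move; the robot and the scene stay as the last step left them, time stands still between calls to the robot, and variables do not carry over. Pictures are saved under pics/ and viewed, at most 14 in all, crops included, and the job is handed in when it is done.

Besides the shell and the picture viewer there is one more tool, called after "Emit:" by a JSON object that holds its "api" and its "payload", one argument or row to a line. arm_command: Moves the arm, as the interface text tells. Its arguments: {"type":"object","properties":{"motion":{"type":"array"},"grip_force":{"type":"number"}},"required":["motion"]}

```bash
mkdir -p pics; cat > h.py <<'E'
import numpy as np, cv2
from rig import sensors, viewer, ctrl
from scipy.spatial.transform import Rotation as R
def campose(n):
    i=viewer.camera_info(n); K=np.array(i["intrinsics"])
    if n=="wrist":
        s=sensors.observe(); T=np.eye(4); T[:3,:3]=R.from_euler('xyz',s["orientation"]).as_matrix(); T[:3,3]=s["tcp_pos"]
        return K,T@np.array(i["tool_from_camera"])
    return K,np.array(i["pose"])
def ray(n,rc,z,cp=None):
    K,T=cp or campose(n)
    d=T[:3,:3]@np.linalg.inv(K)@np.array([rc[1],rc[0],1.]); o=T[:3,3]
    return o+d*(z-o[2])/d[2]
def proj(n,p,cp=None):
    K,T=cp or campose(n)
    q=K@(T[:3,:3].T@(np.array(p)-T[:3,3])); return q[1]/q[2],q[0]/q[2]
E
python3 - <<'E'
from h import *
s=sensors.observe(); print(s["tcp_pos"],s["orientation"],s["time_s"],s["grip_width"],s["ft_force"])
for n in ("top","side"):
    im=viewer.capture(n); cv2.imwrite(f"pics/{n}0.png",im); K,T=campose(n); print(n,K.round(1).tolist(),T.round(3).tolist())
    for t in "tray_bar tray_floor tray_hinge spout order_box box_floor box_grip turntable hub_grip red_lock blue_lock green_lock black_lock brass1 spray_can carton tape_roll blank_tray".split():
        print(t,[(np.round(d["centre"]).tolist(),round(d["conf"],2)) for d in viewer.look_for(n,t)[:6]])
print(np.array(viewer.camera_info("wrist")["tool_from_camera"]).round(3).tolist())
E
```

```text
[ 0.26713627 -0.67308104  0.23013911] [-3.13931196e+00  1.20064119e-04  3.77907012e-01] 0.0 0.08567893136651963 [ 0.20634787 -0.10566445  0.37993713]
top [[469.8, 0.0, 331.5], [0.0, 469.8, 239.1], [0.0, 0.0, 1.0]] [[0.011, -0.992, 0.126, 0.376], [-1.0, -0.013, -0.015, 0.042], [0.017, -0.126, -0.992, 1.376], [0.0, 0.0, 0.0, 1.0]]
tray_bar [([205.0, 286.0], 0.67)]
tray_floor [([203.0, 287.0], 0.81), ([283.0, 201.0], 0.49)]
tray_hinge [([206.0, 292.0], 0.68)]
spout [([228.0, 326.0], 0.71)]
order_box [([279.0, 339.0], 0.68)]
box_floor [([279.0, 342.0], 0.65), ([229.0, 479.0], 0.48), ([198.0, 210.0], 0.4)]
box_grip [([277.0, 339.0], 0.61), ([281.0, 203.0], 0.19)]
turntable [([255.0, 459.0], 0.73), ([279.0, 341.0], 0.31)]
hub_grip [([254.0, 460.0], 0.82), ([174.0, 436.0], 0.23)]
red_lock [([287.0, 463.0], 0.7), ([283.0, 203.0], 0.61), ([206.0, 292.0], 0.55), ([294.0, 241.0], 0.47)]
blue_lock [([219.0, 469.0], 0.7)]
green_lock []
black_lock [([251.0, 435.0], 0.47)]
brass1 [([332.0, 240.0], 0.78), ([291.0, 243.0], 0.76), ([247.0, 191.0], 0.65), ([223.0, 154.0], 0.51), ([282.0, 203.0], 0.49)]
[... 882 characters left out ...]
217.0, 396.0], 0.71)]
blue_lock [([203.0, 339.0], 0.64), ([357.0, 188.0], 0.56), ([204.0, 274.0], 0.46)]
green_lock [([202.0, 380.0], 0.5)]
black_lock [([260.0, 261.0], 0.75), ([222.0, 354.0], 0.73)]
brass1 [([418.0, 188.0], 0.95), ([396.0, 300.0], 0.84), ([269.0, 304.0], 0.69), ([378.0, 375.0], 0.58), ([396.0, 242.0], 0.55)]
spray_can [([201.0, 273.0], 0.94), ([200.0, 340.0], 0.34)]
carton [([200.0, 272.0], 0.68), ([196.0, 394.0], 0.63)]
tape_roll [([369.0, 186.0], 0.79), ([254.0, 399.0], 0.55)]
blank_tray [([224.0, 353.0], 0.61), ([255.0, 403.0], 0.57), ([218.0, 369.0], 0.44)]
[[0.001, -0.962, -0.273, 0.068], [1.0, 0.001, 0.001, -0.0], [-0.001, -0.273, 0.962, -0.143], [0.0, 0.0, 0.0, 1.0]]
```

View pics/top0.png

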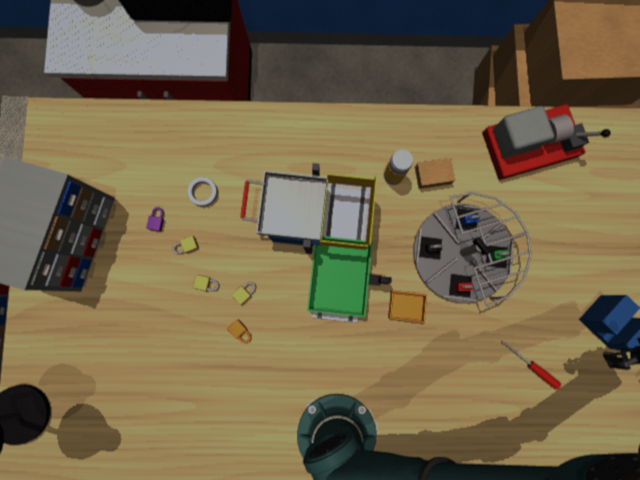

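View pics/side0.png

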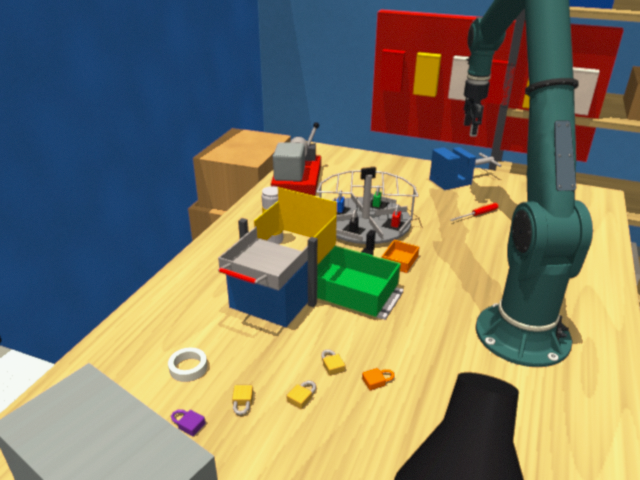

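```bash
python3 - <<'E'
from h import *
im=cv2.imread("pics/top0.png")
a=cv2.resize(im[180:325,400:545],(580,580),interpolation=cv2.INTER_CUBIC); cv2.imwrite("pics/c1.png",a)
a=cv2.resize(im[150:350,130:400],(783,580),interpolation=cv2.INTER_CUBIC); cv2.imwrite("pics/c2.png",a)
hsv=cv2.cvtColor(im,cv2.COLOR_BGR2HSV)
cp=campose("top")
for n,rc,z in [("p1",(245,186),.011),("p2",(284,203),.011),("p3",(293,243),.011),("bar",(201,246),.17),("hub",(254,478),.2),("disc",(253,460),.027),("red",(287,463),.06),("blk",(247,432),.06),("blu",(217,468),.06),("grn",(255,499),.06),("grip",(280,383),.12)]: print(n,ray("top",rc,z,cp).round(3))
E
```

```text
p1 [0.527 0.444 0.011]
p2 [0.414 0.39  0.011]
p3 [0.39  0.274 0.011]
bar [0.627 0.248 0.17 ]
hub [ 0.492 -0.347  0.2  ]
disc [ 0.512 -0.352  0.027]
red [ 0.413 -0.348  0.06 ]
blk [ 0.525 -0.263  0.06 ]
blu [ 0.612 -0.367  0.06 ]
grn [ 0.504 -0.453  0.06 ]
grip [ 0.427 -0.116  0.12 ]
```

View pics/c1.png

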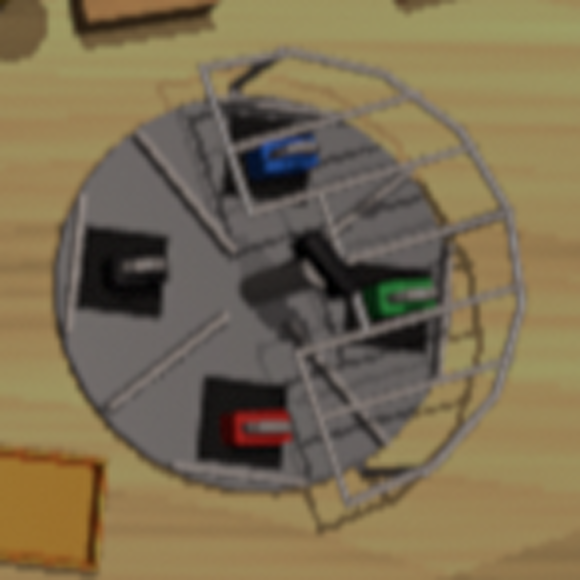

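View pics/c2.png

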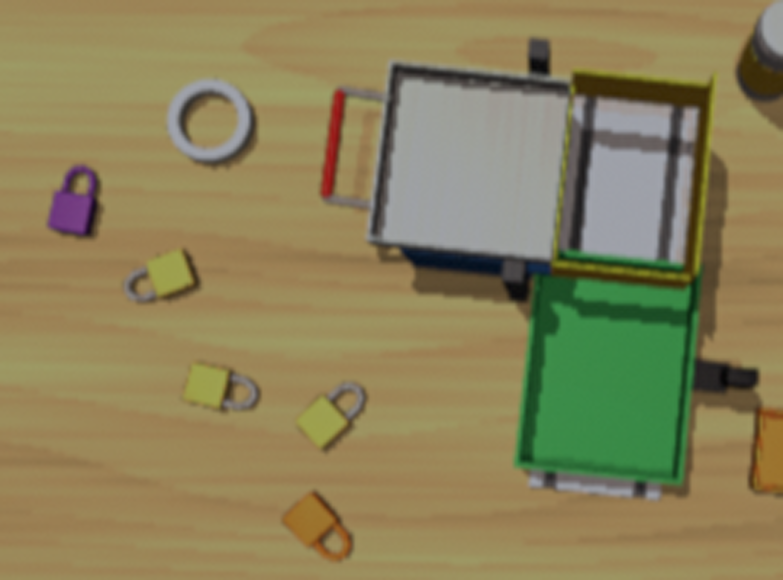

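```bash
cat >> h.py <<'E'
def rows(target,yaw=None,start=None):
    """units of tool x,y,z shift and turn to reach target from now (translate in present axes first, then turn)"""
    s=sensors.observe(); p=np.array(s["tcp_pos"]) if start is None else np.array(start[0]); y=s["orientation"][2] if start is None else start[1]
    d=np.array(target)-p; c,sn=np.cos(y),np.sin(y)
    u=np.array([c*d[0]+sn*d[1], sn*d[0]-c*d[1], -d[2]])/.25
    t=0 if yaw is None else -((yaw-y))/(np.pi/4)
    return u.round(3), "turn",round(t,3), "nrows",round(np.linalg.norm(u)/.2,1),round(abs(t)/.19,1)
E
python3 - <<'E'
from h import *
cp=campose("top")
a,b=ray("top",(197,451.25),.118,cp),ray("top",(305,486.25),.118,cp)
d=(a-b)[:2]; d/=np.linalg.norm(d); n=np.array([-d[1],d[0]])
ax=np.array([.513,-.358])
print(a,b,"normal ang",np.degrees(np.arctan2(n[1],n[0])),"dist edge from axis",(a[:2]-ax)@n)
# tray, c2 scale 2.9 offset (130,150)
f=lambda x,y:(150+y/2.9,130+x/2.9)
for nm,q,z in [("bar1",(338,92),.17),("bar2",(327,195),.17),("rim FL",(392,65),.17),("rim NL",(372,242),.17),("spoutFR",(713,78),.225),("spoutNR",(697,285),.225),("box FLrim",(535,278),.079),("box NL",(520,467),.079),("box NR",(683,485),.079),("post",(742,378),.124)]:
    print(nm,ray("top",f(*q),z,cp).round(4))
print(rows((.513,-.358,.32),.68)); print(sensors.observe()["qpos"])
E
```

```text
[ 0.65670762 -0.30447681  0.118     ] [ 0.3642573  -0.39204801  0.118     ] normal ang 106.66978054460438 dist edge from axis 0.010050525360000805
bar1 [0.678  0.2479 0.17  ]
bar2 [0.5835 0.2545 0.17  ]
rim FL [0.7038 0.1999 0.17  ]
rim NL [0.5416 0.213  0.17  ]
spoutFR [ 0.6816 -0.0856  0.225 ]
spoutNR [ 0.5008 -0.0718  0.225 ]
box FLrim [0.5214 0.0692 0.079 ]
box NL [0.3423 0.0805 0.079 ]
box NR [ 0.3272 -0.0731  0.079 ]
post [ 0.4264 -0.1232  0.124 ]
(array([ 1.379, -0.812, -0.355]), 'turn', np.float64(-0.385), 'nrows', np.float64(8.2), np.float64(2.0))
[ 1.09950784  0.5912341   0.04839422  1.608495   -0.03331105  0.94269605
 -0.03370081]
```

Emit:
{"api": "arm_command", "payload": {
  "motion": [
    [1,0.153,-0.09,-0.04,-0.19],
    [1,0.153,-0.09,-0.04,-0.19],
    [1,0.153,-0.09,-0.04,0],
    [1,0.153,-0.09,-0.04,0],
    [1,0.153,-0.09,-0.04,0]
  ]
}}

```text
time_s: 2.4
tcp_pos: [0.3642, -0.4741, 0.2818]
orientation: [3.141, -0.0, 0.676]
ft_force: [0.7, -0.2, 0.6]
grip_width: 0.0852
gripper_force: 0.0
```

Emit:
{"api": "arm_command", "payload": {
  "motion": [
    [1,0.05,-0.15,-0.04,0],
    [1,0.05,-0.15,-0.04,0],
    [1,0.05,-0.15,-0.04,0],
    [1,0,0,0,0]
  ]
}}

```text
time_s: 2.8
tcp_pos: [0.321, -0.3597, 0.3123]
orientation: [-3.14, -0.0, 0.68]
ft_force: [-0.1, -0.8, 1.0]
grip_width: 0.0851
gripper_force: 0.0
```

```bash
python3 - <<'E'
from h import *
s=sensors.observe(); print(s["tcp_pos"],s["orientation"])
cp=campose("wrist"); im=viewer.capture("wrist"); cv2.imwrite("pics/w1.png",im)
np.savez("w1.npz",K=cp[0],T=cp[1])
for t in ["hub_grip","red_lock","black_lock"]: print(t,[(d["centre"],round(d["conf"],2)) for d in viewer.look_for("wrist",t)[:3]])
print(rows((.513,-.358,.32),.68))
E
```

```text
[ 0.32101232 -0.35974745  0.31225024] [-3.13981977e+00 -3.53771683e-04  6.80095325e-01]
hub_grip [([69.5, 447.5], 0.88)]
red_lock [([113.5, 384.3], 0.85)]
black_lock []
(array([ 0.613,  0.451, -0.034]), 'turn', np.float64(-0.006), 'nrows', np.float64(3.8), np.float64(0.0))
```

View pics/w1.png

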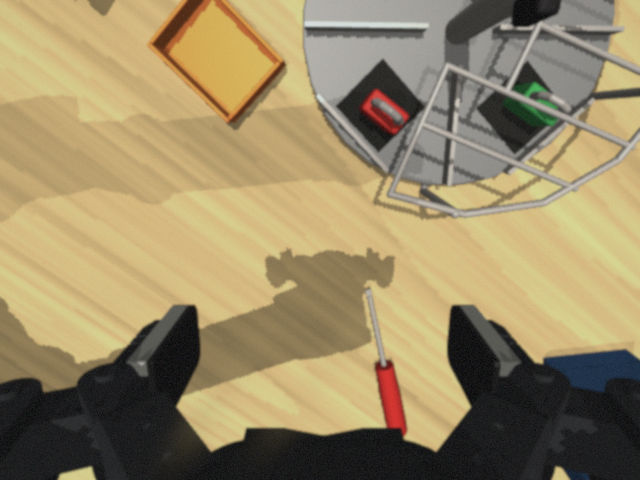

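Emit:
{"api": "arm_command", "payload": {
  "motion": [
    [1,0.153,0.113,0,0],
    [1,0.153,0.113,0,0],
    [1,0.123,0.113,0,0],
    [1,0.063,0.112,0,0],
    [1,0,0,0,0]
  ]
}}

```text
time_s: 3.5
tcp_pos: [0.4945, -0.377, 0.3102]
orientation: [3.139, -0.002, 0.679]
ft_force: [-0.3, -0.6, 0.1]
grip_width: 0.085
gripper_force: 0.0
```

```bash
python3 - <<'E'
from h import *
s=sensors.observe(); print(s["tcp_pos"],s["orientation"])
cp=campose("wrist"); im=viewer.capture("wrist"); cv2.imwrite("pics/w2.png",im)
np.savez("w2.npz",K=cp[0],T=cp[1])
for t in ["hub_grip","red_lock","black_lock"]: print(t,[(d["centre"],round(d["conf"],2)) for d in viewer.look_for("wrist",t)[:3]])
print(proj("wrist",(.513,-.358,.2),cp))
E
```

```text
[ 0.49449377 -0.37698025  0.31019966] [ 3.13917715e+00 -2.26874841e-03  6.78646337e-01]
hub_grip []
red_lock [([242.9, 256.7], 0.74)]
black_lock [([95.1, 249.5], 0.58)]
(np.float64(190.84672921697742), np.float64(318.34432916836187))
```

View pics/w2.png

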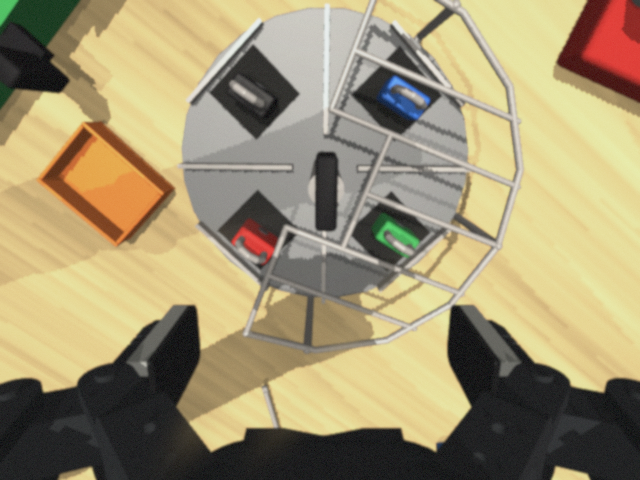

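```bash
python3 - <<'E'
from h import *
d=np.load("w2.npz"); cp=(d["K"],d["T"])
im=cv2.imread("pics/w2.png"); print(cp[0].round(0).tolist())
g=im.max(2)[140:240,300:350]; m=(g<60).astype(np.uint8)
for r in range(0,100,6): 
    w=np.where(m[r])[0]; print(r+140,(w.min()+300,w.max()+300) if len(w) else None, end=' ')
print()
for rc in [(153,325),(208,326),(230,326)]: print(ray("wrist",rc,.201,cp).round(4))
for ang in range(0,360,45): print([round(float(x)) for x in proj("wrist",(.513+.145*np.cos(np.radians(ang)),-.358+.145*np.sin(np.radians(ang)),.027),cp)],end=' ')
# guard edge at .118: pixel ends (374,0)? (327,132) ; (287,230),(247,333)
a,b=ray("wrist",(132,328),.118,cp),ray("wrist",(333,247),.118,cp); e=(a-b)[:2]; print("\nedge ang",np.degrees(np.arctan2(e[1],e[0])),a,b)
print("red",ray("wrist",(243,255),.06,cp),"blk",ray("wrist",(95,250),.06,cp),"blu",ray("wrist",(98,405),.06,cp),"grn",ray("wrist",(236,396),.06,cp))
E
```

```text
[[418.0, 0.0, 323.0], [0.0, 418.0, 238.0], [0.0, 0.0, 1.0]]
140 None 146 None 152 None 158 (np.int64(317), np.int64(335)) 164 (np.int64(315), np.int64(336)) 170 (np.int64(315), np.int64(336)) 176 (np.int64(317), np.int64(336)) 182 (np.int64(317), np.int64(335)) 188 (np.int64(317), np.int64(335)) 194 (np.int64(316), np.int64(335)) 200 (np.int64(317), np.int64(335)) 206 (np.int64(316), np.int64(335)) 212 (np.int64(316), np.int64(335)) 218 (np.int64(316), np.int64(335)) 224 (np.int64(316), np.int64(334)) 230 None 236 None 
[ 0.5332 -0.3468  0.201 ]
[ 0.5078 -0.3682  0.201 ]
[ 0.497 -0.377  0.201]
[41, 417] [4, 303] [66, 201] [178, 178] [269, 236] [295, 334] [249, 426] [147, 464] 
edge ang 16.515975558135736 [ 0.5427498  -0.34288345  0.118     ] [ 0.36302678 -0.39617434  0.118     ]
red [ 0.41532042 -0.35535373  0.06      ] blk [ 0.52322675 -0.27026864  0.06      ] blu [ 0.60816223 -0.37940338  0.06      ] grn [ 0.50741496 -0.45821416  0.06      ]
```

Emit:
{"api": "arm_command", "payload": {
  "motion": [
    [1,0.1,0.005,0.1,0],
    [1,0,0,0.17,0],
    [1,0,0,0.17,0],
    [1,0,0,0.11,0],
    [-1,0,0,0,0]
  ],
  "grip_force": 40
}}

```text
time_s: 4.2
tcp_pos: [0.5049, -0.3595, 0.1699]
orientation: [-3.133, 0.004, 0.675]
ft_force: [-0.5, 0.6, 0.4]
grip_width: 0.0733
gripper_force: 0.0
```

Emit:
{"api": "arm_command", "payload": {
  "motion": [
    [-1,0,0,0,0],
    [-1,0,0,0,0],
    [-1,0,0,0,0],
    [-1,0,0,0,0]
  ]
}}

```text
time_s: 4.6
tcp_pos: [0.5132, -0.3647, 0.1776]
orientation: [3.129, -0.003, 0.675]
ft_force: [-0.8, 2.7, 6.6]
grip_width: 0.0132
gripper_force: 43.6
```

Emit:
{"api": "arm_command", "payload": {
  "motion": [
    [-1,0,0,0,0.15],
    [-1,0,0,0,0.15],
    [-1,0,0,0,0.15],
    [-1,0,0,0,0.15],
    [-1,0,0,0,0.15]
  ]
}}

```text
time_s: 5.1
tcp_pos: [0.5125, -0.363, 0.1776]
orientation: [3.136, -0.007, 0.083]
ft_force: [1.4, -1.0, 5.8]
grip_width: 0.0132
gripper_force: 43.2
```

Emit:
{"api": "arm_command", "payload": {
  "motion": [
    [-1,0,0,0,0.15],
    [-1,0,0,0,0.15],
    [-1,0,0,0,0.15],
    [-1,0,0,0,0.15],
    [-1,0,0,0,0.15]
  ]
}}

```text
time_s: 5.6
tcp_pos: [0.5129, -0.3614, 0.1776]
orientation: [-3.14, -0.008, -0.504]
ft_force: [0.4, 2.0, 7.3]
grip_width: 0.0128
gripper_force: 42.5
```

Emit:
{"api": "arm_command", "payload": {
  "motion": [
    [-1,0,0,0,0],
    [-1,0,0,0,0],
    [1,0,0,0,0],
    [1,0,0,0,0],
    [1,0,0,0,0]
  ]
}}

```text
time_s: 6.1
tcp_pos: [0.5093, -0.3608, 0.1743]
orientation: [-3.141, -0.001, -0.502]
ft_force: [-0.1, -0.2, -0.7]
grip_width: 0.0561
gripper_force: 0.0
```

Emit:
{"api": "arm_command", "payload": {
  "motion": [
    [1,0,0,-0.15,0],
    [1,0,0,-0.15,0],
    [1,0,0,-0.15,0],
    [1,0,0,-0.15,0],
    [1,0,0,0,0]
  ]
}}

```text
time_s: 6.6
tcp_pos: [0.5117, -0.3632, 0.3299]
orientation: [3.141, -0.011, -0.502]
ft_force: [0.5, -1.4, 0.2]
grip_width: 0.0855
gripper_force: 0.0
```

```bash
python3 - <<'E'
from h import *
s=sensors.observe(); print(s["tcp_pos"],s["orientation"],s["qpos"])
cp=campose("wrist"); im=viewer.capture("wrist"); cv2.imwrite("pics/w3.png",im)
np.savez("w3.npz",K=cp[0],T=cp[1])
for t in ["hub_grip","red_lock","black_lock","green_lock"]: print(t,[(d["centre"],round(d["conf"],2),ray("wrist",d["centre"],.07,cp).round(3)) for d in viewer.look_for("wrist",t)[:2]])
w=np.array([.515,-.362])+.097*np.array([np.cos(np.radians(106.6)),np.sin(np.radians(106.6))]); print("window",w,proj("wrist",(*w,.027),cp))
E
```

```text
[ 0.51170577 -0.36316017  0.32987107] [ 3.14105498 -0.01133746 -0.50237724] [ 0.3528423   0.37395956  0.26314902  1.75122894 -0.11241953  1.01960427
 -1.41665407]
hub_grip [([175.7, 320.7], 0.89, array([ 0.529, -0.371,  0.07 ]))]
red_lock [([261.2, 259.2], 0.68, array([ 0.484, -0.275,  0.07 ]))]
black_lock [([126.5, 253.9], 0.73, array([ 0.599, -0.339,  0.07 ]))]
green_lock [([251.4, 387.1], 0.57, array([ 0.43 , -0.393,  0.07 ])), ([357.8, 269.4], 0.36, array([ 0.384, -0.228,  0.07 ]))]
window [ 0.48728823 -0.26904271] (np.float64(248.6691030564566), np.float64(258.52528948803604))
```

View pics/w3.png

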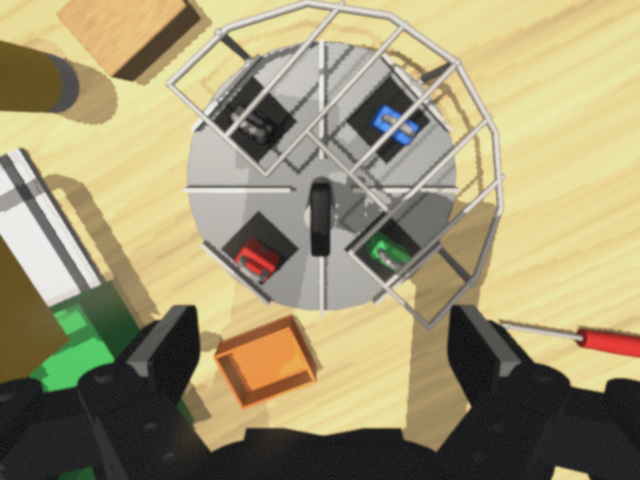

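Emit:
{"api": "arm_command", "payload": {
  "motion": [
    [1,-0.133,-0.14,0,0],
    [1,-0.132,-0.14,0,0],
    [1,0,0,0.17,0],
    [1,0,0,0.17,0],
    [1,0,0,0.1,0]
  ]
}}

```text
time_s: 7.35
tcp_pos: [0.4825, -0.2655, 0.21]
orientation: [3.141, 0.006, -0.501]
ft_force: [0.2, -0.8, 0.2]
grip_width: 0.085
gripper_force: 0.0
```

Emit:
{"api": "arm_command", "payload": {
  "motion": [
    [1,0,0,0,0],
    [1,0,0,0,0]
  ]
}}

```text
time_s: 7.55
tcp_pos: [0.4845, -0.2675, 0.2131]
orientation: [3.141, 0.002, -0.502]
ft_force: [1.0, 0.1, 0.1]
grip_width: 0.0855
gripper_force: 0.0
```

```bash
python3 - <<'E'
from h import *
s=sensors.observe(); print(s["tcp_pos"],s["orientation"])
cp=campose("wrist"); im=viewer.capture("wrist"); cv2.imwrite("pics/w4.png",im)
np.savez("w4.npz",K=cp[0],T=cp[1])
for t in ["red_lock"]: print(t,[(d["centre"],round(d["conf"],2),ray("wrist",d["centre"],.07,cp).round(3)) for d in viewer.look_for("wrist",t)[:2]])
E
```

```text
[ 0.48445833 -0.26748091  0.21313277] [ 3.14115728e+00  2.13937816e-03 -5.02026413e-01]
red_lock [([216.3, 325.3], 0.69, array([ 0.486, -0.271,  0.07 ]))]
```

View pics/w4.png

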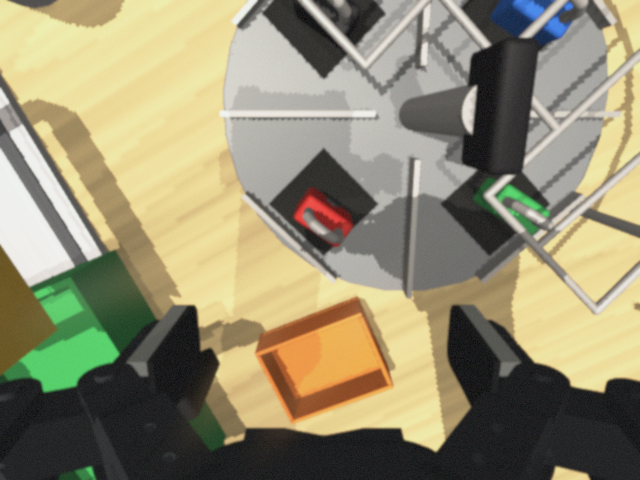

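```bash
python3 - <<'E'
from h import *
d=np.load("w4.npz"); cp=(d["K"],d["T"]); im=cv2.imread("pics/w4.png")
a=cv2.resize(im[140:290,240:420],(720,600),interpolation=cv2.INTER_CUBIC); cv2.imwrite("pics/w4c.png",a)
hsv=cv2.cvtColor(im,cv2.COLOR_BGR2HSV); m=(((hsv[...,0]<8)|(hsv[...,0]>172))&(hsv[...,1]>150)&(hsv[...,2]>50)).astype(np.uint8); m[:, :260]=0;m[:,400:]=0;m[:160]=0;m[280:]=0
c=max(cv2.findContours(m,0,2)[0],key=cv2.contourArea); r=cv2.minAreaRect(c); b=cv2.boxPoints(r); print(r)
for q in b: print(q.round(),ray("wrist",(q[1],q[0]),.067,cp).round(4))
E
```

```text
((323.5769348144531, 216.8845977783203), (57.41147232055664, 37.442264556884766), 33.690067291259766)
[289. 217.] [ 0.4971 -0.2483  0.067 ]
[310. 185.] [ 0.5094 -0.272   0.067 ]
[358. 217.] [ 0.4733 -0.2906  0.067 ]
[337. 248.] [ 0.4601 -0.2668  0.067 ]
```

View pics/w4c.png

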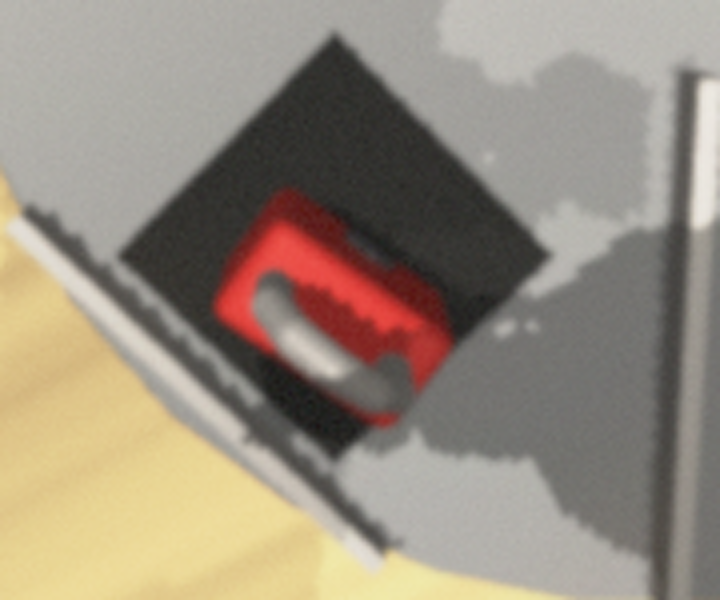

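Emit:
{"api": "arm_command", "payload": {
  "motion": [
    [1,0,0,0,-0.18],
    [1,0,0,0,-0.18],
    [1,0,0,0,-0.18],
    [1,0,0,0,-0.18],
    [1,0,0,0,-0.18]
  ]
}}

```text
time_s: 8.15
tcp_pos: [0.4859, -0.2683, 0.2157]
orientation: [3.139, -0.003, 0.21]
ft_force: [-0.5, -0.9, 0.2]
grip_width: 0.0854
gripper_force: 0.0
```

Emit:
{"api": "arm_command", "payload": {
  "motion": [
    [0.5,-0.007,0.01,0.0,-0.18],
    [0.5,0,0,0.1,-0.166],
    [0.5,0,0,0.15,0],
    [0.5,0,0,0.15,0],
    [0.5,0,0,0,0]
  ]
}}

```text
time_s: 8.65
tcp_pos: [0.4816, -0.2696, 0.1114]
orientation: [-3.137, 0.004, 0.476]
ft_force: [-0.9, 1.6, 0.5]
grip_width: 0.0641
gripper_force: 0.0
```

```bash
python3 - <<'E'
from h import *
s=sensors.observe(); print(s["tcp_pos"],s["orientation"],s["grip_width"])
print(rows((.484,-.2705,.041),.476))
cp=campose("wrist"); im=viewer.capture("wrist"); cv2.imwrite("pics/w5.png",im)
hsv=cv2.cvtColor(im,cv2.COLOR_BGR2HSV); m=(((hsv[...,0]<8)|(hsv[...,0]>172))&(hsv[...,1]>150)&(hsv[...,2]>50)).astype(np.uint8)
c=max(cv2.findContours(m,0,2)[0],key=cv2.contourArea); r=cv2.minAreaRect(c); b=cv2.boxPoints(r); print(r, ray("wrist",(r[0][1],r[0][0]),.067,cp))
print(proj("wrist",(.484,-.2705,.067),cp))
E
```

```text
[ 0.48155557 -0.26962397  0.11138026] [-3.13671527  0.00406474  0.4764564 ] 0.06410098978046123
(array([0.007, 0.008, 0.282]), 'turn', np.float64(0.001), 'nrows', np.float64(1.4), np.float64(0.0))
((320.4995422363281, 253.01063537597656), (47.085044860839844, 92.91590118408203), 2.436648368835449) [ 0.48727379 -0.26473482  0.067     ]
(np.float64(264.1783267625151), np.float64(328.1585151416965))
```

View pics/w5.png

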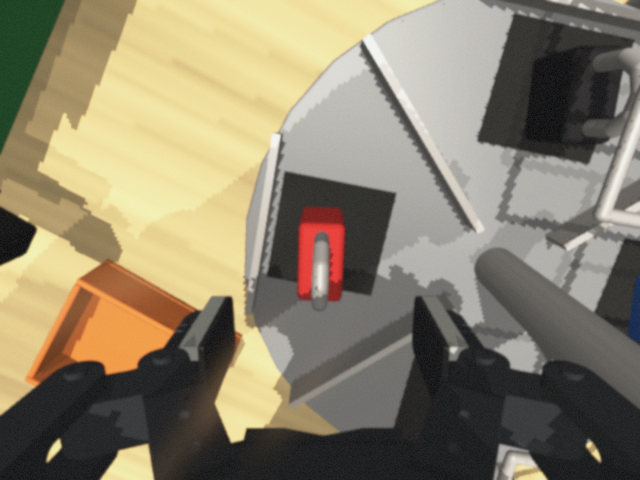

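Emit:
{"api": "arm_command", "payload": {
  "motion": [
    [0.5,0.005,-0.004,0.14,0],
    [0.5,0,0,0.14,0],
    [0.5,0,0,0,0],
    [-1,0,0,0,0],
    [-1,0,0,0,0]
  ],
  "grip_force": 50
}}

```text
time_s: 9.2
tcp_pos: [0.4862, -0.27, 0.0464]
orientation: [3.138, -0.003, 0.476]
ft_force: [0.4, 0.3, 0.4]
grip_width: 0.0359
gripper_force: 0.0
```

Emit:
{"api": "arm_command", "payload": {
  "motion": [
    [-1,0,0,0,0],
    [-1,0,0,0,0],
    [-1,0,0,0,0],
    [-1,0,0,-0.04,0],
    [-1,0,0,-0.1,0]
  ]
}}

```text
time_s: 9.7
tcp_pos: [0.4831, -0.2683, 0.0789]
orientation: [-3.139, 0.002, 0.477]
ft_force: [-1.2, -0.4, -1.3]
grip_width: 0.0209
gripper_force: 49.2
```

Emit:
{"api": "arm_command", "payload": {
  "motion": [
    [-1,0,0,-0.15,0],
    [-1,0,0,-0.18,0],
    [-1,0,0,-0.18,0],
    [-1,0,0,-0.18,0],
    [-1,0,0,0,0]
  ]
}}

```text
time_s: 10.2
tcp_pos: [0.4882, -0.2709, 0.2591]
orientation: [3.129, -0.009, 0.476]
ft_force: [0.6, -0.9, -1.4]
grip_width: 0.0214
gripper_force: 49.4
```

```bash
python3 - <<'E'
from h import *
s=sensors.observe(); print(s["tcp_pos"],s["orientation"],s["grip_width"],s["gripper_force"],s["ft_force"])
im=viewer.capture("wrist"); cv2.imwrite("pics/w6.png",im)
cp=campose("top");im=viewer.capture("top"); cv2.imwrite("pics/top1.png",im)
for t in ["brass1"]: print(t,[(np.round(d["centre"]),round(d["conf"],2),ray("top",d["centre"],.011,cp).round(3)) for d in viewer.look_for("top",t)[:6]])
E
```

```text
[ 0.48818986 -0.27094963  0.25910835] [ 3.12946574 -0.00914226  0.47632913] 0.02143952612161619 49.37216520309448 [ 0.55940147 -0.93467215 -1.43824254]
brass1 [(array([294., 240.]), 0.62, array([0.388, 0.283, 0.011])), (array([330., 241.]), 0.61, array([0.284, 0.275, 0.011])), (array([280., 203.]), 0.51, array([0.427, 0.392, 0.011])), (array([223., 158.]), 0.51, array([0.59 , 0.53 , 0.011])), (array([187., 198.]), 0.49, array([0.7  , 0.416, 0.011]))]
```

View pics/w6.png

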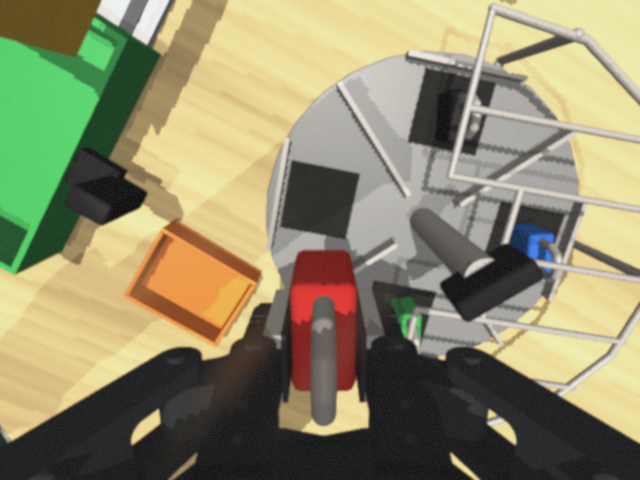

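```bash
cat >> h.py <<'E'
def seg(im,lo,hi,box):
    hsv=cv2.cvtColor(im,cv2.COLOR_BGR2HSV); r0,r1,c0,c1=box
    m=cv2.inRange(hsv,np.array(lo),np.array(hi)); k=np.zeros_like(m); k[r0:r1,c0:c1]=m[r0:r1,c0:c1]; return k
def big(k): return max(cv2.findContours(k,0,2)[0],key=cv2.contourArea)
E
python3 - <<'E'
from h import *
im=cv2.imread("pics/top0.png"); cp=campose("top")
def quad(lo,hi,box,z,name):
    c=big(seg(im,lo,hi,box)); r=cv2.minAreaRect(c); b=cv2.boxPoints(r)
    P=np.array([ray("top",(q[1],q[0]),z,cp)[:2] for q in b]); print(name,cv2.contourArea(c),P.round(4).tolist(),"mean",P.mean(0).round(4))
    e=P[1]-P[0],P[2]-P[1]; print("  sides",[(np.linalg.norm(x).round(4),np.degrees(np.arctan2(x[1],x[0])).round(1)) for x in e])
quad((0,150,60),(6,255,255),(175,225,235,262),.17,"bar")
quad((50,120,60),(75,255,255),(240,325,300,375),.079,"box")
quad((0,0,130),(179,60,255),(170,245,262,330),.14,"tray floor")
quad((20,150,50),(35,255,255),(170,250,318,380),.2,"spout")
# brass segments
for f in ["top0","top1"]:
    im=cv2.imread(f"pics/{f}.png"); k=seg(im,(22,110,90),(34,255,255),(225,320,165,265))
    for c in cv2.findContours(k,0,2)[0]:
        if cv2.contourArea(c)>40:
            r=cv2.minAreaRect(c); P=[ray("top",(q[1],q[0]),.022,cp)[:2] for q in cv2.boxPoints(r)]
            print(f,cv2.contourArea(c),np.round(r[0]),np.mean(P,0).round(4),[ (np.linalg.norm(P[i+1]-P[i]).round(3),np.degrees(np.arctan2(*(P[i+1]-P[i])[::-1])).round(0)) for i in (0,1)])
E
```

```text
bar 82.0 [[0.5843, 0.2608], [0.6802, 0.2516], [0.6792, 0.243], [0.5833, 0.2522]] mean [0.6317 0.2519]
  sides [(np.float64(0.0964), np.float64(-5.5)), (np.float64(0.0087), np.float64(-96.9))]
box 3642.0 [[0.3427, 0.0854], [0.5396, 0.0689], [0.5256, -0.091], [0.3289, -0.0716]] mean [ 0.4342 -0.0021]
  sides [(np.float64(0.1975), np.float64(-4.8)), (np.float64(0.1606), np.float64(-95.0))]
tray floor 3110.5 [[0.5481, 0.2085], [0.6988, 0.1968], [0.6839, 0.0408], [0.5333, 0.0548]] mean [0.616  0.1252]
  sides [(np.float64(0.1512), np.float64(-4.4)), (np.float64(0.1568), np.float64(-95.5))]
spout 727.0 [[0.5118, 0.0538], [0.7013, 0.0384], [0.6904, -0.0916], [0.501, -0.0735]] mean [ 0.6011 -0.0182]
  sides [(np.float64(0.1901), np.float64(-4.7)), (np.float64(0.1304), np.float64(-94.8))]
top0 190.5 [240. 295.] [0.3847 0.2799] [(np.float64(0.042), np.float64(-44.0)), (np.float64(0.041), np.float64(-134.0))]
top0 188.5 [200. 283.] [0.4169 0.3952] [(np.float64(0.044), np.float64(-9.0)), (np.float64(0.043), np.float64(-101.0))]
top0 168.5 [188. 244.] [0.5296 0.4358] [(np.float64(0.04), np.float64(-68.0)), (np.float64(0.041), np.float64(-157.0))]
top1 187.5 [240. 295.] [0.3847 0.2799] [(np.float64(0.042), np.float64(-44.0)), (np.float64(0.041), np.float64(-134.0))]
top1 190.0 [200. 283.] [0.4176 0.3949] [(np.float64(0.042), np.float64(-11.0)), (np.float64(0.042), np.float64(-103.0))]
top1 172.5 [188. 244.] [0.5295 0.4354] [(np.float64(0.041), np.float64(-70.0)), (np.float64(0.041), np.float64(-159.0))]
```

Emit:
{"api": "arm_command", "payload": {
  "motion": [
    [-1,0,0,-0.04,-0.183],
    [-1,0,0,-0.04,-0.183],
    [-1,0,0,-0.04,-0.183],
    [-1,0,0,-0.044,-0.183],
    [-1,0,0,0,-0.183]
  ]
}}

```text
time_s: 10.85
tcp_pos: [0.4837, -0.2686, 0.2914]
orientation: [-3.14, -0.0, 1.201]
ft_force: [0.6, 0.7, -2.1]
grip_width: 0.021
gripper_force: 49.3
```

Emit:
{"api": "arm_command", "payload": {
  "motion": [
    [-1,0,0,0,-0.183],
    [-1,0,0,0,-0.186],
    [-1,0.166,0.06,0,0],
    [-1,0.166,0.06,0,0],
    [-1,0.166,0.06,0,0]
  ]
}}

```text
time_s: 11.35
tcp_pos: [0.5384, -0.1476, 0.2899]
orientation: [-3.137, -0.001, 1.484]
ft_force: [0.9, 0.5, -1.5]
grip_width: 0.0211
gripper_force: 49.3
```

Emit:
{"api": "arm_command", "payload": {
  "motion": [
    [-1,0.166,0.06,0,0],
    [-1,0.166,0.06,0,0],
    [-1,0.166,0.06,0,0],
    [-1,0.166,0.06,0,0],
    [-1,0.166,0.06,0,0]
  ]
}}

```text
time_s: 11.85
tcp_pos: [0.6311, 0.0529, 0.2895]
orientation: [-3.136, 0.001, 1.485]
ft_force: [0.9, 0.4, -1.0]
grip_width: 0.021
gripper_force: 49.3
```

Emit:
{"api": "arm_command", "payload": {
  "motion": [
    [-1,0.166,0.06,0,0],
    [-1,0,0,0,0],
    [-1,0,0,0,0]
  ]
}}

```text
time_s: 12.15
tcp_pos: [0.6493, 0.0933, 0.2895]
orientation: [-3.136, 0.001, 1.489]
ft_force: [-0.5, -0.9, -1.5]
grip_width: 0.021
gripper_force: 49.3
```

```bash
python3 - <<'E'
from h import *
s=sensors.observe(); print(s["tcp_pos"],s["orientation"],s["grip_width"],s["qpos"])
print(rows((.655,.090,.155),1.484))
cp=campose("wrist"); im=viewer.capture("wrist"); cv2.imwrite("pics/w7.png",im)
E0=np.array
hin=np.array([.614,.048]);ex=np.array([.996,-.087]);ey=np.array([.087,.996])
for x,y,z in [(-.08,.162,.17),(.08,.162,.17),(0,.081,.135),(-.08,0,.17),(.08,0,.17),(-.08,0,.135),(.08,0,.135),(0,.205,.17)]:
    w=hin+x*ex+y*ey; print((x,y,z),np.round(proj("wrist",(*w,z),cp)),end=' ')
E
```

```text
[0.64930896 0.09333761 0.2895141 ] [-3.13645120e+00  7.34020794e-04  1.48892254e+00] 0.020983288247001148 [ 0.03246664  0.46809008 -0.35084472  1.70149903  0.18283779  1.00956167
 -0.46399048]
(array([-0.011,  0.024,  0.538]), 'turn', np.float64(0.006), 'nrows', np.float64(2.7), np.float64(0.0))
(-0.08, 0.162, 0.17) [ 37. 134.] (0.08, 0.162, 0.17) [ 38. 413.] (0, 0.081, 0.135) [172. 282.] (-0.08, 0, 0.17) [297. 162.] (0.08, 0, 0.17) [299. 397.] (-0.08, 0, 0.135) [278. 179.] (0.08, 0, 0.135) [279. 390.] (0, 0.205, 0.17) [-49. 271.]
```

View pics/w7.png

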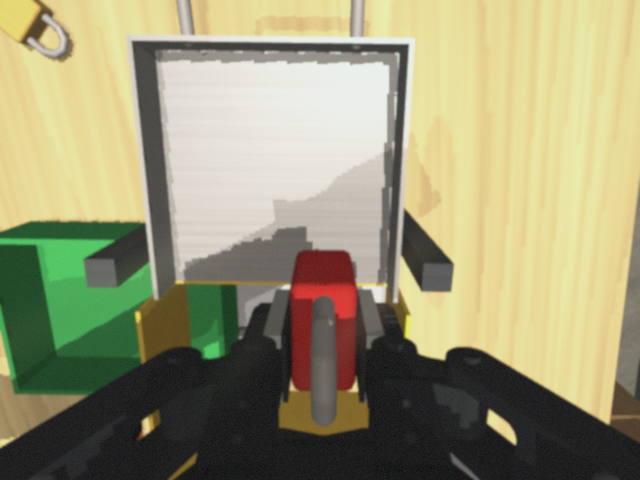

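Emit:
{"api": "arm_command", "payload": {
  "motion": [
    [-1,-0.01,0.02,0.18,0],
    [-1,0,0,0.18,0],
    [-1,0,0,0.12,0],
    [-1,0,0,0.04,0],
    [-1,0,0,0,0]
  ]
}}

```text
time_s: 12.7
tcp_pos: [0.6539, 0.0867, 0.1603]
orientation: [-3.137, 0.002, 1.483]
ft_force: [0.2, -0.5, -1.6]
grip_width: 0.0211
gripper_force: 49.3
```

Emit:
{"api": "arm_command", "payload": {
  "motion": [
    [-1,0,0,0.01,0],
    [-1,0,0,0,0]
  ]
}}

```text
time_s: 12.9
tcp_pos: [0.6568, 0.0888, 0.1616]
orientation: [3.138, -0.001, 1.485]
ft_force: [-0.2, -1.1, -1.8]
grip_width: 0.0214
gripper_force: 49.3
```

Emit:
{"api": "arm_command", "payload": {
  "motion": [
    [-1,0,0,0.01,0],
    [-1,0,0,0.01,0],
    [-1,0,0,0,0]
  ]
}}

```text
time_s: 13.2
tcp_pos: [0.6555, 0.0888, 0.155]
orientation: [3.141, 0.0, 1.485]
ft_force: [-0.4, 0.6, -2.0]
grip_width: 0.0208
gripper_force: 49.3
```

Emit:
{"api": "arm_command", "payload": {
  "motion": [
    [-1,0,0,0.008,0],
    [-1,0,0,0,0],
    [-1,0,0,0,0]
  ]
}}

```text
time_s: 13.5
tcp_pos: [0.6557, 0.0888, 0.1543]
orientation: [3.141, 0.0, 1.485]
ft_force: [-1.7, 0.1, 4.8]
grip_width: 0.0213
gripper_force: 50.3
```

Emit:
{"api": "arm_command", "payload": {
  "motion": [
    [-0.1,0,0,0,0],
    [-0.1,0,0,0,0],
    [-0.1,0,0,0,0],
    [-0.1,0,0,-0.06,0],
    [-0.1,0,0,-0.15,0]
  ]
}}

```text
time_s: 14.0
tcp_pos: [0.653, 0.0881, 0.203]
orientation: [-3.134, 0.002, 1.485]
ft_force: [0.6, -0.1, -0.6]
grip_width: 0.0384
gripper_force: 0.0
```

Emit:
{"api": "arm_command", "payload": {
  "motion": [
    [-0.1,0,0,-0.15,0],
    [-0.1,0,0,-0.15,0],
    [0.5,0,0,0,0]
  ]
}}

```text
time_s: 14.3
tcp_pos: [0.6595, 0.0903, 0.288]
orientation: [3.129, -0.004, 1.485]
ft_force: [0.7, -0.2, 0.6]
grip_width: 0.0515
gripper_force: 0.0
```

```bash
python3 - <<'E'
from h import *
s=sensors.observe(); print(s["tcp_pos"],s["orientation"])
cp=campose("top"); im=viewer.capture("top"); cv2.imwrite("pics/top2.png",im)
k=seg(im,(22,110,90),(34,255,255),(200,330,120,290))
for c in cv2.findContours(k,0,2)[0]:
    if cv2.contourArea(c)>60:
        r=cv2.minAreaRect(c); P=[ray("top",(q[1],q[0]),.022,cp)[:2] for q in cv2.boxPoints(r)]
        print(cv2.contourArea(c),np.round(r[0]),np.mean(P,0).round(4),[ (np.linalg.norm(P[i+1]-P[i]).round(3),np.degrees(np.arctan2(*(P[i+1]-P[i])[::-1])).round(0)) for i in (0,1)])
# red visible by wrist
cw=campose("wrist"); im=viewer.capture("wrist"); cv2.imwrite("pics/w8.png",im)
k=seg(im,(0,150,60),(6,255,255),(100,480,200,450))
if k.any():
    r=cv2.minAreaRect(big(k)); print("red",r,ray("wrist",r[0][::-1],.175,cw))
print(rows((.5295,.4356,.25)), rows((.3847,.2799,.25)))
E
```

```text
[0.65951194 0.09026591 0.28800856] [ 3.1288864  -0.00382215  1.48520415]
191.0 [240. 295.] [0.3847 0.2799] [(np.float64(0.042), np.float64(-44.0)), (np.float64(0.041), np.float64(-134.0))]
189.0 [200. 283.] [0.4176 0.3949] [(np.float64(0.042), np.float64(-11.0)), (np.float64(0.042), np.float64(-103.0))]
173.5 [188. 244.] [0.5293 0.4358] [(np.float64(0.041), np.float64(-70.0)), (np.float64(0.041), np.float64(-159.0))]
red ((318.5, 231.0), (66.0, 33.0), 90.0) [0.65469367 0.09172187 0.175     ]
(array([ 1.338, -0.624,  0.13 ]), 'turn', 0, 'nrows', np.float64(7.4), 0.0) (array([ 0.668, -1.148,  0.13 ]), 'turn', 0, 'nrows', np.float64(6.7), 0.0)
```

Emit:
{"api": "arm_command", "payload": {
  "motion": [
    [0.5,0.167,-0.078,0,0],
    [0.5,0.167,-0.078,0,0],
    [0.5,0.167,-0.078,0,0],
    [0.5,0.167,-0.078,0,0],
    [0.5,0.167,-0.078,0,0]
  ]
}}

```text
time_s: 14.9
tcp_pos: [0.5746, 0.306, 0.2788]
orientation: [-3.139, 0.002, 1.485]
ft_force: [0.9, 0.5, 0.6]
grip_width: 0.0637
gripper_force: 0.0
```

Emit:
{"api": "arm_command", "payload": {
  "motion": [
    [0.5,0.167,-0.078,0,0],
    [0.5,0.167,-0.078,0,0],
    [0.5,0.167,-0.078,0,0],
    [0.5,0,0,0.16,-0.185],
    [0.5,0,0,0.16,-0.185]
  ]
}}

```text
time_s: 15.4
tcp_pos: [0.5267, 0.4382, 0.1998]
orientation: [3.141, -0.002, 1.787]
ft_force: [-0.1, -0.6, -0.3]
grip_width: 0.0644
gripper_force: 0.0
```

Emit:
{"api": "arm_command", "payload": {
  "motion": [
    [0.5,0,0,0.16,-0.184],
    [0.5,0,0,0.14,0],
    [0.5,0,0,0,0]
  ]
}}

```text
time_s: 15.7
tcp_pos: [0.525, 0.4304, 0.1184]
orientation: [-3.129, 0.006, 1.92]
ft_force: [-0.7, -0.7, -1.0]
grip_width: 0.0642
gripper_force: 0.0
```

```bash
cat >> h.py <<'E'
def brass(name,z=.022):
    s=sensors.observe(); cp=campose("wrist"); im=viewer.capture("wrist"); cv2.imwrite(f"pics/{name}.png",im)
    k=seg(im,(22,120,90),(34,255,255),(0,430,150,480)); c=big(k); r=cv2.minAreaRect(c)
    P=np.array([ray("wrist",(q[1],q[0]),z,cp)[:2] for q in cv2.boxPoints(r)])
    e=[P[i+1]-P[i] for i in (0,1)]
    print("tcp",np.round(s["tcp_pos"],4),"yaw",round(s["orientation"][2],3),"area",cv2.contourArea(c),"px",np.round(r[0]),"centre",P.mean(0).round(4),"sides",[(np.linalg.norm(x).round(3),np.arctan2(x[1],x[0]).round(3)) for x in e])
    return P.mean(0)
E
python3 - <<'E'
from h import *
m=brass("b1"); print(rows((*m,.001)))
E
```

```text
tcp [0.525  0.4304 0.1184] yaw 1.92 area 64.0 px [154. 216.] centre [0.4246 0.4082] sides [(np.float64(0.008), np.float64(1.806)), (np.float64(0.005), np.float64(0.353))]
(array([ 0.048, -0.417,  0.483]), 'turn', 0, 'nrows', np.float64(3.2), 0.0)
```

```bash
python3 - <<'E'
from h import *
cp=campose("wrist"); r,c=proj("wrist",(.529,.436,.022),cp); print(r,c)
im=cv2.imread("pics/b1.png"); hsv=cv2.cvtColor(im,cv2.COLOR_BGR2HSV); r,c=int(r),int(c)
for dr in range(-90,91,30): print([hsv[min(r+dr,479),c+dc].tolist() for dc in (-90,-60,-30,0,30,60,90)])
print([(np.round(d["centre"]),round(d["conf"],2)) for d in viewer.look_for("wrist","brass1")[:3]])
E
```

```text
234.2936366352503 332.2968253527722
[[23, 96, 215], [21, 101, 214], [22, 97, 216], [20, 102, 213], [20, 102, 213], [20, 104, 209], [20, 102, 211]]
[[23, 95, 217], [28, 85, 217], [20, 102, 215], [23, 95, 217], [20, 104, 209], [20, 104, 197], [20, 102, 212]]
[[26, 88, 217], [23, 94, 216], [18, 73, 123], [18, 20, 187], [20, 101, 184], [20, 103, 185], [19, 101, 194]]
[[20, 100, 150], [20, 95, 116], [20, 21, 146], [20, 101, 116], [21, 103, 185], [20, 104, 184], [20, 104, 198]]
[[20, 97, 152], [21, 102, 128], [20, 137, 121], [19, 138, 124], [20, 100, 148], [20, 104, 197], [20, 104, 204]]
[[20, 101, 146], [21, 96, 143], [19, 144, 174], [19, 144, 214], [20, 103, 183], [20, 103, 200], [20, 102, 193]]
[[21, 101, 179], [20, 102, 203], [19, 104, 182], [20, 105, 183], [21, 103, 196], [20, 104, 204], [53, 60, 17]]
[(array([356.,  49.]), 0.79), (array([237., 139.]), 0.75), (array([263., 322.]), 0.59)]
```

```bash
sed -i 's/(22,120,90),(34,255,255),(0,430,150,480)/(15,120,60),(28,255,255),(60,430,200,440)/' h.py; python3 - <<'E'
from h import *
m=brass("b2"); print(rows((*m,.001)))
E
```

```text
tcp [0.528  0.4344 0.1244] yaw 1.92 area 3778.5 px [317. 275.] centre [0.5315 0.4093] sides [(np.float64(0.039), np.float64(0.423)), (np.float64(0.044), np.float64(-1.139))]
(array([-0.102, -0.026,  0.501]), 'turn', 0, 'nrows', np.float64(2.6), 0.0)
```

```bash
python3 - <<'E'
from h import *
m=brass("b3"); print(rows((*m,.001)))
cp=campose("top"); im=viewer.capture("top"); cv2.imwrite("pics/top3.png",im)
k=seg(im,(20,110,60),(34,255,255),(200,330,120,290))
for c in cv2.findContours(k,0,2)[0]:
    if cv2.contourArea(c)>30:
        r=cv2.minAreaRect(c); P=[ray("top",(q[1],q[0]),.022,cp)[:2] for q in cv2.boxPoints(r)]
        print(cv2.contourArea(c),np.round(r[0]),np.mean(P,0).round(4))
a=cv2.imread("pics/b3.png"); b=cv2.resize(im[200:330,130:270],(517,480)); cv2.imwrite("pics/pair.png",cv2.resize(np.hstack([a,b]),(800,332)))
E
```

```text
tcp [0.5289 0.4356 0.1262] yaw 1.92 area 3735.0 px [315. 275.] centre [0.5315 0.4094] sides [(np.float64(0.039), np.float64(0.415)), (np.float64(0.044), np.float64(-1.147))]
(array([-0.104, -0.029,  0.505]), 'turn', 0, 'nrows', np.float64(2.6), 0.0)
99.5 [171. 326.] [0.2938 0.4703]
248.0 [150. 316.] [0.3211 0.5323]
305.5 [149. 295.] [0.382 0.539]
75.0 [135. 262.] [0.4745 0.5842]
38.5 [128. 252.] [0.503 0.606]
49.5 [245. 234.] [0.5595 0.271 ]
45.0 [208. 207.] [0.6375 0.384 ]
```

View pics/pair.png

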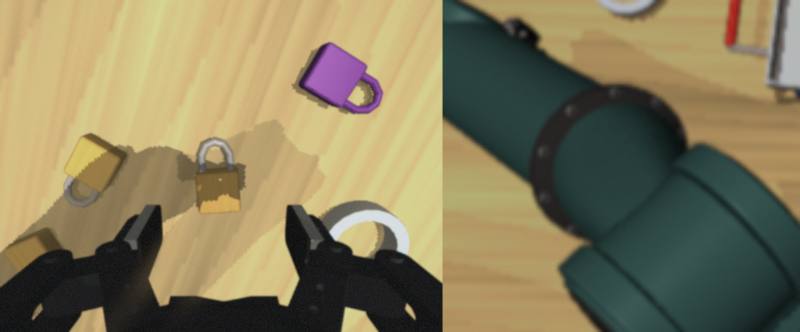

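```bash
python3 - <<'E'
from h import *
cp=campose("wrist"); im=cv2.imread("pics/b3.png")
r=cv2.minAreaRect(big(seg(im,(15,120,60),(30,255,255),(150,300,60,195)))); print("B",r,ray("wrist",r[0][::-1],.022,cp))
r=cv2.minAreaRect(big(seg(im,(120,80,60),(160,255,255),(0,200,400,600)))); print("purple",r,ray("wrist",r[0][::-1],.022,cp))
t=cv2.imread("pics/top0.png"); r=cv2.minAreaRect(big(seg(t,(120,80,40),(160,255,255),(190,240,140,175)))); print("purple top",ray("top",r[0][::-1],.022))
E
```

```text
B ((136.86941528320312, 234.65603637695312), (71.5884017944336, 68.47586059570312), 28.610462188720703) [0.4206688  0.39776648 0.022     ]
purple ((500.38360595703125, 119.38034057617188), (113.20673370361328, 75.47115325927734), 31.75948143005371) [0.60024779 0.53606268 0.022     ]
purple top [0.60213137 0.53335418 0.022     ]
```

Emit:
{"api": "arm_command", "payload": {
  "motion": [
    [0.5,-0.104,-0.025,0,-0.09],
    [0.5,0,0,0.17,0],
    [0.5,0,0,0.17,0],
    [0.5,0,0,0.12,0],
    [0.5,0,0,0.035,0]
  ]
}}

```text
time_s: 16.45
tcp_pos: [0.5311, 0.4075, 0.0002]
orientation: [-3.139, 0.001, 1.991]
ft_force: [0.3, -1.4, 0.2]
grip_width: 0.0639
gripper_force: 0.0
```

Emit:
{"api": "arm_command", "payload": {
  "motion": [
    [0.5,0,0,0,0],
    [-1,0,0,0,0],
    [-1,0,0,0,0],
    [-1,0,0,0,0],
    [-1,0,0,0,0]
  ]
}}

```text
time_s: 16.95
tcp_pos: [0.5332, 0.4101, 0.0043]
orientation: [3.137, -0.002, 1.991]
ft_force: [-0.9, -0.3, 7.3]
grip_width: 0.0391
gripper_force: 52.7
```

Emit:
{"api": "arm_command", "payload": {
  "motion": [
    [-1,0,0,0,0],
    [-1,0,0,-0.05,0],
    [-1,0,0,-0.15,0],
    [-1,0,0,-0.15,0],
    [-1,0,0,0,0]
  ]
}}

```text
time_s: 17.45
tcp_pos: [0.5344, 0.4114, 0.0953]
orientation: [3.131, -0.004, 1.991]
ft_force: [0.5, 1.3, -0.9]
grip_width: 0.0388
gripper_force: 51.8
```

Emit:
{"api": "arm_command", "payload": {
  "motion": [
    [-1,0,0,-0.1,0],
    [-1,0,0,-0.13,0.161],
    [-1,0,0,-0.13,0.161],
    [-1,0,0,-0.13,0.161],
    [-1,0,0,-0.13,0.162]
  ]
}}

```text
time_s: 17.95
tcp_pos: [0.5309, 0.4075, 0.245]
orientation: [-3.14, 0.001, 1.479]
ft_force: [-0.4, 0.2, -2.2]
grip_width: 0.0388
gripper_force: 51.8
```

Emit:
{"api": "arm_command", "payload": {
  "motion": [
    [-1,-0.167,0.099,0,0],
    [-1,-0.167,0.099,0,0],
    [-1,-0.167,0.099,0,0],
    [-1,-0.167,0.099,0,0],
    [-1,-0.167,0.099,0,0]
  ]
}}

```text
time_s: 18.45
tcp_pos: [0.6366, 0.1874, 0.2437]
orientation: [-3.14, 0.001, 1.485]
ft_force: [0.5, 1.2, -1.0]
grip_width: 0.039
gripper_force: 51.8
```

Emit:
{"api": "arm_command", "payload": {
  "motion": [
    [-1,-0.165,0.097,0,0],
    [-1,0,0,0,0],
    [-1,0,0,0,0],
    [-1,0,0,0,0]
  ]
}}

```text
time_s: 18.85
tcp_pos: [0.6564, 0.1478, 0.2438]
orientation: [-3.14, -0.001, 1.486]
ft_force: [-0.3, 0.3, -2.6]
grip_width: 0.0387
gripper_force: 51.8
```

```bash
python3 - <<'E'
from h import *
for i in range(3):
    s=sensors.observe(); print(np.round(s["tcp_pos"],4),s["orientation"][2],s["grip_width"]); viewer.look_for("wrist","red_lock")
print(rows((.660,.1494,.142),1.484))
cw=campose("wrist"); im=viewer.capture("wrist"); cv2.imwrite("pics/w9.png",im)
r=cv2.minAreaRect(big(seg(im,(15,120,60),(30,255,255),(60,480,200,450)))); print("held",r)
k=seg(im,(0,150,60),(6,255,255),(100,480,200,450)); 
if k.any(): print("red",cv2.minAreaRect(big(k)))
E
```

```text
[0.6564 0.1478 0.2438] 1.4860314718225902 0.03869678438716828
[0.6563 0.1486 0.2439] 1.4874629691338592 0.0389142789773165
[0.6564 0.1488 0.244 ] 1.4878648701616135 0.038555114227401335
(array([0.004, 0.014, 0.408]), 'turn', np.float64(0.005), 'nrows', np.float64(2.0), np.float64(0.0))
held ((323.0, 330.0), (120.0, 120.0), 90.0)
```

Emit:
{"api": "arm_command", "payload": {
  "motion": [
    [-1,0.003,0.01,0.16,0],
    [-1,0,0,0.16,0],
    [-1,0,0,0.07,0],
    [-1,0,0,0.01,0],
    [-1,0,0,0,0]
  ]
}}

```text
time_s: 19.55
tcp_pos: [0.66, 0.148, 0.1441]
orientation: [-3.141, -0.0, 1.486]
ft_force: [0.5, 0.1, -1.0]
grip_width: 0.0388
gripper_force: 51.7
```

Emit:
{"api": "arm_command", "payload": {
  "motion": [
    [-1,0,0,0.006,0],
    [-1,0,0,0,0],
    [-1,0,0,0,0]
  ]
}}

```text
time_s: 19.85
tcp_pos: [0.6609, 0.1473, 0.1439]
orientation: [3.139, -0.001, 1.484]
ft_force: [-0.6, -0.7, -1.7]
grip_width: 0.0389
gripper_force: 51.7
```

Emit:
{"api": "arm_command", "payload": {
  "motion": [
    [-1,0,0,0.008,0],
    [-1,0,0,0.006,0],
    [-1,0,0,0,0]
  ]
}}

```text
time_s: 20.15
tcp_pos: [0.6603, 0.147, 0.1394]
orientation: [3.141, 0.0, 1.484]
ft_force: [-0.4, 0.1, 0.7]
grip_width: 0.0391
gripper_force: 52.0
```

Emit:
{"api": "arm_command", "payload": {
  "motion": [
    [0.12,0,0,0,0],
    [0.12,0,0,0,0],
    [0.12,0,0,0,0],
    [0.12,0,0,-0.05,0],
    [0.12,0,0,-0.15,0]
  ]
}}

```text
time_s: 20.65
tcp_pos: [0.6574, 0.146, 0.1864]
orientation: [-3.134, 0.003, 1.485]
ft_force: [0.8, -0.0, 0.2]
grip_width: 0.0476
gripper_force: 0.0
```

Emit:
{"api": "arm_command", "payload": {
  "motion": [
    [0.12,0,0,-0.15,0],
    [0.12,0,0,-0.1,0],
    [0.5,0,0,0,0],
    [0.5,0,0,0,0]
  ]
}}

```text
time_s: 21.05
tcp_pos: [0.6604, 0.1471, 0.2529]
orientation: [3.14, -0.0, 1.484]
ft_force: [0.1, -0.1, -1.3]
grip_width: 0.0641
gripper_force: 0.0
```

```bash
python3 - <<'E'
from h import *
cw=campose("wrist"); im=viewer.capture("wrist"); cv2.imwrite("pics/w10.png",im)
r=cv2.minAreaRect(big(seg(im,(15,120,60),(30,255,255),(60,480,200,450)))); print("A",r,ray("wrist",r[0][::-1],.157,cw))
cp=campose("top"); im=viewer.capture("top"); cv2.imwrite("pics/top4.png",im)
k=seg(im,(22,110,90),(34,255,255),(200,330,120,290))
for c in cv2.findContours(k,0,2)[0]:
    if cv2.contourArea(c)>60:
        r=cv2.minAreaRect(c); P=[ray("top",(q[1],q[0]),.022,cp)[:2] for q in cv2.boxPoints(r)]
        print(cv2.contourArea(c),np.round(r[0]),np.mean(P,0).round(4),[ (np.linalg.norm(P[i+1]-P[i]).round(3),np.degrees(np.arctan2(*(P[i+1]-P[i])[::-1])).round(0)) for i in (0,1)])
s=sensors.observe();print(np.round(s["tcp_pos"],4),s["orientation"][2]);print(rows((.4176,.3955,.11),1.36),rows((.3847,.28,.11),2.37))
E
```

```text
A ((322.5, 241.5), (65.0, 65.0), 90.0) [0.65886604 0.14614686 0.157     ]
188.5 [240. 295.] [0.3847 0.2799] [(np.float64(0.042), np.float64(-44.0)), (np.float64(0.041), np.float64(-134.0))]
188.0 [201. 283.] [0.4171 0.3943] [(np.float64(0.043), np.float64(-11.0)), (np.float64(0.043), np.float64(-103.0))]
[0.6592 0.1466 0.2506] 1.484437439340578
(array([ 0.908, -1.049,  0.562]), 'turn', np.float64(0.158), 'nrows', np.float64(7.5), np.float64(0.8)) (array([ 0.437, -1.14 ,  0.562]), 'turn', np.float64(-1.128), 'nrows', np.float64(6.7), np.float64(5.9))
```

Emit:
{"api": "arm_command", "payload": {
  "motion": [
    [0.5,0.062,-0.163,0,0],
    [0.5,0.062,-0.163,0,0],
    [0.5,0.062,-0.163,0,0],
    [0.5,0.062,-0.163,0,0],
    [0.5,0.062,-0.163,0,0]
  ]
}}

```text
time_s: 21.65
tcp_pos: [0.4613, 0.2418, 0.2502]
orientation: [-3.139, 0.001, 1.484]
ft_force: [0.1, 0.6, -0.2]
grip_width: 0.0637
gripper_force: 0.0
```

Emit:
{"api": "arm_command", "payload": {
  "motion": [
    [0.5,0.062,-0.163,0,0],
    [0.5,0.065,-0.162,0,0],
    [0.5,0,0,0,-0.188],
    [0.5,0,0,0.1,-0.188],
    [0.5,0,0,0.1,-0.188]
  ]
}}

```text
time_s: 22.15
tcp_pos: [0.385, 0.2807, 0.2007]
orientation: [3.141, 0.0, 1.935]
ft_force: [0.3, 0.3, 0.4]
grip_width: 0.0644
gripper_force: 0.0
```

Emit:
{"api": "arm_command", "payload": {
  "motion": [
    [0.5,0,0,0.12,-0.188],
    [0.5,0,0,0.12,-0.188],
    [0.5,0,0,0.12,-0.188],
    [0.5,0,0,0,0],
    [0.5,0,0,0,0]
  ]
}}

```text
time_s: 22.65
tcp_pos: [0.3848, 0.28, 0.1109]
orientation: [-3.139, -0.001, 2.368]
ft_force: [0.4, 0.5, -0.0]
grip_width: 0.0641
gripper_force: 0.0
```

```bash
python3 - <<'E'
from h import *
m=brass("b4"); print(rows((*m,.003)))
E
```

```text
tcp [0.3848 0.28   0.1109] yaw 2.368 area 4509.0 px [321. 240.] centre [0.3812 0.2799] sides [(np.float64(0.042), np.float64(2.314)), (np.float64(0.039), np.float64(0.766))]
(array([ 0.01 , -0.014,  0.435]), 'turn', 0, 'nrows', np.float64(2.2), 0.0)
```

Emit:
{"api": "arm_command", "payload": {
  "motion": [
    [0.5,0.008,-0.008,0.16,0.05],
    [0.5,0,0,0.16,0],
    [0.5,0,0,0.08,0],
    [0.5,0,0,0.03,0],
    [0.5,0,0,0,0]
  ]
}}

```text
time_s: 23.2
tcp_pos: [0.3832, 0.2811, 0.0045]
orientation: [3.141, 0.001, 2.331]
ft_force: [0.3, -0.7, -0.7]
grip_width: 0.0642
gripper_force: 0.0
```

Emit:
{"api": "arm_command", "payload": {
  "motion": [
    [-1,0,0,0,0],
    [-1,0,0,0,0],
    [-1,0,0,0,0],
    [-1,0,0,0,0],
    [-1,0,0,0,0]
  ]
}}

```text
time_s: 23.7
tcp_pos: [0.3836, 0.2811, 0.0057]
orientation: [3.138, -0.0, 2.33]
ft_force: [-0.6, -0.5, 4.9]
grip_width: 0.0389
gripper_force: 50.3
```

Emit:
{"api": "arm_command", "payload": {
  "motion": [
    [-1,0,0,-0.05,0],
    [-1,0,0,-0.15,0],
    [-1,0,0,-0.18,0.18],
    [-1,0,0,-0.18,0.18],
    [-1,0,0,-0.18,0.18]
  ]
}}

```text
time_s: 24.2
tcp_pos: [0.3823, 0.2797, 0.1916]
orientation: [3.141, -0.001, 1.9]
ft_force: [2.1, -0.2, -2.9]
grip_width: 0.0383
gripper_force: 51.2
```

Emit:
{"api": "arm_command", "payload": {
  "motion": [
    [-1,0,0,-0.18,0.18],
    [-1,0,0,-0.04,0.18],
    [-1,0,0,0,0.178],
    [-1,0,0,0,0],
    [-1,0,0,0,0]
  ]
}}

```text
time_s: 24.7
tcp_pos: [0.3823, 0.2798, 0.2443]
orientation: [3.141, 0.0, 1.487]
ft_force: [-0.3, -0.1, -2.3]
grip_width: 0.0388
gripper_force: 51.3
```

```bash
python3 - <<'E'
from h import *
s=sensors.observe();print(np.round(s["tcp_pos"],4),s["orientation"][2],s["grip_width"])
hin=np.array([.614,.048]);ex=np.array([.996,-.087]);ey=np.array([.087,.996])
t=hin-.037*ex+.056*ey; print(t,rows((*t,.25),1.484))
E
```

```text
[0.3823 0.2798 0.2443] 1.4871176104003574 0.03878981386289843
[0.58202  0.106995] (array([-0.622,  0.854, -0.023]), 'turn', np.float64(0.004), 'nrows', np.float64(5.3), np.float64(0.0))
```

Emit:
{"api": "arm_command", "payload": {
  "motion": [
    [-1,-0.104,0.142,0,0],
    [-1,-0.104,0.142,0,0],
    [-1,-0.104,0.142,0,0],
    [-1,-0.104,0.142,0,0],
    [-1,-0.104,0.142,0,0]
  ]
}}

```text
time_s: 25.2
tcp_pos: [0.5489, 0.1341, 0.2433]
orientation: [-3.14, 0.0, 1.487]
ft_force: [0.3, 1.1, -2.1]
grip_width: 0.0389
gripper_force: 51.2
```

Emit:
{"api": "arm_command", "payload": {
  "motion": [
    [-1,-0.102,0.144,0,0],
    [-1,0,0,0,0],
    [-1,0,0,0.15,0],
    [-1,0,0,0.15,0],
    [-1,0,0,0.09,0]
  ]
}}

```text
time_s: 25.7
tcp_pos: [0.5796, 0.1066, 0.1434]
orientation: [-3.136, 0.001, 1.487]
ft_force: [-0.4, 0.1, -1.4]
grip_width: 0.0388
gripper_force: 51.2
```

Emit:
{"api": "arm_command", "payload": {
  "motion": [
    [-1,0,0,0.01,0],
    [-1,0,0,0,0],
    [-1,0,0,0,0]
  ]
}}

```text
time_s: 26.0
tcp_pos: [0.5824, 0.1075, 0.1449]
orientation: [3.141, -0.001, 1.485]
ft_force: [0.5, -0.2, -1.1]
grip_width: 0.0386
gripper_force: 51.7
```

Emit:
{"api": "arm_command", "payload": {
  "motion": [
    [-1,0,0,0.01,0],
    [-1,0,0,0.008,0],
    [-1,0,0,0,0]
  ]
}}

```text
time_s: 26.3
tcp_pos: [0.5826, 0.1073, 0.1407]
orientation: [3.14, -0.0, 1.485]
ft_force: [-0.7, -0.3, 3.8]
grip_width: 0.0391
gripper_force: 52.2
```

Emit:
{"api": "arm_command", "payload": {
  "motion": [
    [0.12,0,0,0,0],
    [0.12,0,0,0,0],
    [0.12,0,0,0,0],
    [0.12,0,0,-0.05,0],
    [0.12,0,0,-0.15,0]
  ]
}}

```text
time_s: 26.8
tcp_pos: [0.5794, 0.1062, 0.1875]
orientation: [-3.134, 0.002, 1.485]
ft_force: [0.8, -0.4, -0.7]
grip_width: 0.0479
gripper_force: 0.0
```

Emit:
{"api": "arm_command", "payload": {
  "motion": [
    [0.12,0,0,-0.15,0],
    [0.12,0,0,-0.1,0],
    [0.5,0,0,0,0],
    [0.5,0,0,0,0]
  ]
}}

```text
time_s: 27.2
tcp_pos: [0.5823, 0.1071, 0.2531]
orientation: [3.14, -0.0, 1.484]
ft_force: [-0.0, -0.4, 0.1]
grip_width: 0.0641
gripper_force: 0.0
```

```bash
python3 - <<'E'
from h import *
cw=campose("wrist"); im=viewer.capture("wrist"); cv2.imwrite("pics/w11.png",im)
r=cv2.minAreaRect(big(seg(im,(15,120,60),(30,255,255),(150,480,200,450)))); print("C",r,ray("wrist",r[0][::-1],.157,cw))
cp=campose("top"); im=viewer.capture("top"); cv2.imwrite("pics/top5.png",im)
k=seg(im,(22,110,90),(34,255,255),(200,330,120,290))
for c in cv2.findContours(k,0,2)[0]:
    if cv2.contourArea(c)>60:
        r=cv2.minAreaRect(c); P=[ray("top",(q[1],q[0]),.022,cp)[:2] for q in cv2.boxPoints(r)]
        print(cv2.contourArea(c),np.round(r[0]),np.mean(P,0).round(4),[ (np.linalg.norm(P[i+1]-P[i]).round(3),np.degrees(np.arctan2(*(P[i+1]-P[i])[::-1])).round(0)) for i in (0,1)])
s=sensors.observe();print(np.round(s["tcp_pos"],4),s["orientation"][2]);print(rows((.4171,.395,.11),1.36))
E
```

```text
C ((323.5, 239.0), (66.0, 65.0), 90.0) [0.58150471 0.10752204 0.157     ]
188.0 [200. 283.] [0.4176 0.3949] [(np.float64(0.042), np.float64(-11.0)), (np.float64(0.042), np.float64(-103.0))]
[0.5812 0.1067 0.2512] 1.484438647405895
(array([ 1.092, -0.753,  0.565]), 'turn', np.float64(0.158), 'nrows', np.float64(7.2), np.float64(0.8))
```

Emit:
{"api": "arm_command", "payload": {
  "motion": [
    [0.5,0.1365,-0.094,0,0],
    [0.5,0.1365,-0.094,0,0],
    [0.5,0.1365,-0.094,0,0],
    [0.5,0.1365,-0.094,0,0],
    [0.5,0.1365,-0.094,0,0]
  ]
}}

```text
time_s: 27.8
tcp_pos: [0.478, 0.2878, 0.2506]
orientation: [-3.139, 0.002, 1.484]
ft_force: [0.3, 0.4, -0.9]
grip_width: 0.0639
gripper_force: 0.0
```

Emit:
{"api": "arm_command", "payload": {
  "motion": [
    [0.5,0.1365,-0.094,0,0],
    [0.5,0.1365,-0.094,0,0],
    [0.5,0.1365,-0.094,0,0],
    [0.5,0,0,0.16,0.158],
    [0.5,0,0,0.16,0]
  ]
}}

```text
time_s: 28.3
tcp_pos: [0.417, 0.3976, 0.1712]
orientation: [3.141, -0.002, 1.362]
ft_force: [0.6, -0.6, -1.0]
grip_width: 0.0642
gripper_force: 0.0
```

Emit:
{"api": "arm_command", "payload": {
  "motion": [
    [0.5,0,0,0.16,0],
    [0.5,0,0,0.08,0],
    [0.5,0,0,0,0],
    [0.5,0,0,0,0]
  ]
}}

```text
time_s: 28.7
tcp_pos: [0.4178, 0.395, 0.1113]
orientation: [-3.14, 0.002, 1.361]
ft_force: [-0.7, 1.0, -0.0]
grip_width: 0.0641
gripper_force: 0.0
```

```bash
python3 - <<'E'
from h import *
m=brass("b5"); print(rows((*m,.003)))
E
```

```text
tcp [0.4178 0.395  0.1113] yaw 1.361 area 4521.5 px [326. 241.] centre [0.418  0.3952] sides [(np.float64(0.039), np.float64(-0.209)), (np.float64(0.042), np.float64(-1.756))]
(array([-0.002, -0.002,  0.438]), 'turn', 0, 'nrows', np.float64(2.2), 0.0)
```

Emit:
{"api": "arm_command", "payload": {
  "motion": [
    [0.5,0,0,0.16,0],
    [0.5,0,0,0.16,0],
    [0.5,0,0,0.08,0],
    [0.5,0,0,0.03,0],
    [0.5,0,0,0,0]
  ]
}}

```text
time_s: 29.25
tcp_pos: [0.4187, 0.3958, 0.005]
orientation: [3.141, -0.001, 1.36]
ft_force: [0.2, 0.7, 0.1]
grip_width: 0.064
gripper_force: 0.0
```

Emit:
{"api": "arm_command", "payload": {
  "motion": [
    [-1,0,0,0,0],
    [-1,0,0,0,0],
    [-1,0,0,0,0],
    [-1,0,0,0,0],
    [-1,0,0,0,0]
  ]
}}

```text
time_s: 29.75
tcp_pos: [0.4194, 0.3965, 0.0065]
orientation: [3.14, -0.003, 1.36]
ft_force: [-0.5, -0.7, 6.8]
grip_width: 0.039
gripper_force: 52.0
```

Emit:
{"api": "arm_command", "payload": {
  "motion": [
    [-1,0,0,-0.05,0],
    [-1,0,0,-0.15,0],
    [-1,0,0,-0.18,-0.158],
    [-1,0,0,-0.18,0],
    [-1,0,0,-0.18,0]
  ]
}}

```text
time_s: 30.25
tcp_pos: [0.4178, 0.3943, 0.1919]
orientation: [-3.141, 0.001, 1.485]
ft_force: [0.3, 0.1, -2.3]
grip_width: 0.0385
gripper_force: 51.3
```

Emit:
{"api": "arm_command", "payload": {
  "motion": [
    [-1,0,0,-0.18,0],
    [-1,0,0,-0.06,0],
    [-1,0,0,0,0],
    [-1,0,0,0,0]
  ]
}}

```text
time_s: 30.65
tcp_pos: [0.4176, 0.3938, 0.2484]
orientation: [-3.14, 0.002, 1.484]
ft_force: [-0.3, 0.6, -3.3]
grip_width: 0.0391
gripper_force: 51.3
```

```bash
python3 - <<'E'
from h import *
s=sensors.observe();print(np.round(s["tcp_pos"],4),s["orientation"][2],s["grip_width"])
hin=np.array([.614,.048]);ex=np.array([.996,-.087]);ey=np.array([.087,.996])
t=hin-.037*ex+.137*ey; print(t,rows((*t,.25),1.484))
E
```

```text
[0.4176 0.3938 0.2484] 1.4841436182561119 0.03906473074358194
[0.589067 0.187671] (array([-0.762,  0.755, -0.006]), 'turn', np.float64(0.0), 'nrows', np.float64(5.4), np.float64(0.0))
```

Emit:
{"api": "arm_command", "payload": {
  "motion": [
    [-1,-0.127,0.126,0,0],
    [-1,-0.127,0.126,0,0],
    [-1,-0.127,0.126,0,0],
    [-1,-0.127,0.126,0,0],
    [-1,-0.127,0.126,0,0]
  ]
}}

```text
time_s: 31.15
tcp_pos: [0.5606, 0.221, 0.2462]
orientation: [-3.136, 0.003, 1.485]
ft_force: [1.2, 0.3, -2.2]
grip_width: 0.039
gripper_force: 51.2
```

Emit:
{"api": "arm_command", "payload": {
  "motion": [
    [-1,-0.127,0.126,0,0],
    [-1,0,0,0,0],
    [-1,0,0,0.15,0],
    [-1,0,0,0.15,0],
    [-1,0,0,0.1,0]
  ]
}}

```text
time_s: 31.65
tcp_pos: [0.5866, 0.1875, 0.1441]
orientation: [-3.134, 0.004, 1.484]
ft_force: [-0.5, 0.1, -3.1]
grip_width: 0.0387
gripper_force: 51.2
```

Emit:
{"api": "arm_command", "payload": {
  "motion": [
    [-1,0,0,0.01,0],
    [-1,0,0,0.01,0],
    [-1,0,0,0,0]
  ]
}}

```text
time_s: 31.95
tcp_pos: [0.5897, 0.1893, 0.1442]
orientation: [-3.14, 0.0, 1.485]
ft_force: [0.2, 0.2, -2.0]
grip_width: 0.0386
gripper_force: 52.2
```

Emit:
{"api": "arm_command", "payload": {
  "motion": [
    [-1,0,0,0.008,0],
    [-1,0,0,0.006,0],
    [-1,0,0,0,0]
  ]
}}

```text
time_s: 32.25
tcp_pos: [0.5903, 0.1892, 0.1415]
orientation: [3.141, -0.0, 1.484]
ft_force: [-0.2, 0.6, -3.2]
grip_width: 0.0384
gripper_force: 52.3
```

Emit:
{"api": "arm_command", "payload": {
  "motion": [
    [0.12,0,0,0,0],
    [0.12,0,0,0,0],
    [0.12,0,0,0,0],
    [0.12,0,0,-0.05,0],
    [0.12,0,0,-0.15,0]
  ]
}}

```text
time_s: 32.75
tcp_pos: [0.5878, 0.188, 0.189]
orientation: [-3.135, 0.003, 1.485]
ft_force: [1.5, 0.2, 0.7]
grip_width: 0.0481
gripper_force: 0.0
```

Emit:
{"api": "arm_command", "payload": {
  "motion": [
    [0.12,0,0,-0.15,0],
    [0.12,0,0,-0.15,0],
    [0.0,0,0,0,0],
    [0.0,0,0,0,0]
  ]
}}

```text
time_s: 33.15
tcp_pos: [0.5908, 0.1895, 0.268]
orientation: [3.139, -0.001, 1.484]
ft_force: [-1.0, -0.0, -0.9]
grip_width: 0.0428
gripper_force: 0.0
```

```bash
python3 - <<'E'
from h import *
cw=campose("wrist"); im=viewer.capture("wrist"); cv2.imwrite("pics/w12.png",im)
for c in cv2.findContours(seg(im,(15,120,60),(30,255,255),(100,480,0,640)),0,2)[0]:
    if cv2.contourArea(c)>800: r=cv2.minAreaRect(c); print("brass",np.round(r[0]),ray("wrist",r[0][::-1],.157,cw))
# post via top cam
cp=campose("top"); im=viewer.capture("top"); cv2.imwrite("pics/top6.png",im)
k=(im.max(2)<55).astype(np.uint8); 
g=k[262:300,368:400]; n,l,st,ce=cv2.connectedComponentsWithStats(g)
for i in range(1,n): print(st[i],ce[i]+[368,262])
print(["".join('#' if v else '.' for v in row) for row in g[8:30]])
print(rows((.4264,-.1232,.28)))
E
```

```text
brass [488. 458.] [0.69710383 0.00701429 0.157     ]
brass [321. 346.] [0.58163097 0.11038758 0.157     ]
brass [432. 286.] [0.65767295 0.14777375 0.157     ]
brass [322. 236.] [0.58870086 0.18778565 0.157     ]
[  2  12  21  11 154] [378.74675325 279.71428571]
['................................', '................................', '................................', '................................', '..#.............................', '..####..........................', '..###########...................', '..#############.................', '..#####################.........', '..#####################.........', '..#####################.........', '..#####################.........', '..####################..........', '..###########..######...........', '........####....................', '................................', '................................', '................................', '................................', '................................', '................................', '................................']
(array([-1.299, -0.542, -0.059]), 'turn', 0, 'nrows', np.float64(7.0), 0.0)
```

Emit:
{"api": "arm_command", "payload": {
  "motion": [
    [0,-0.162,-0.068,-0.02,0],
    [0,-0.162,-0.068,-0.02,0],
    [0,-0.162,-0.068,-0.02,0],
    [0,-0.162,-0.068,0,0],
    [0,-0.162,-0.068,0,0]
  ]
}}

```text
time_s: 33.75
tcp_pos: [0.486, -0.0068, 0.2798]
orientation: [-3.139, 0.0, 1.485]
ft_force: [1.0, -0.8, -0.1]
grip_width: 0.0424
gripper_force: 0.0
```

Emit:
{"api": "arm_command", "payload": {
  "motion": [
    [0,-0.162,-0.068,0,0],
    [0,-0.162,-0.068,0,0],
    [0,-0.162,-0.066,0,0],
    [0.2,0,0,0.17,0],
    [0.2,0,0,0.1,0]
  ]
}}

```text
time_s: 34.25
tcp_pos: [0.4245, -0.1237, 0.2112]
orientation: [-3.138, 0.0, 1.48]
ft_force: [-0.7, 0.1, 0.3]
grip_width: 0.0516
gripper_force: 0.0
```

Emit:
{"api": "arm_command", "payload": {
  "motion": [
    [0.2,0,0,0,0],
    [0.2,0,0,0,0]
  ]
}}

```text
time_s: 34.45
tcp_pos: [0.4267, -0.1215, 0.213]
orientation: [-3.139, -0.001, 1.485]
ft_force: [0.1, 0.4, 0.7]
grip_width: 0.0514
gripper_force: 0.0
```

```bash
python3 - <<'E'
from h import *
s=sensors.observe();print(np.round(s["tcp_pos"],4),s["orientation"][2],s["grip_width"])
cw=campose("wrist"); im=viewer.capture("wrist"); cv2.imwrite("pics/w13.png",im)
print("pred",proj("wrist",(.4264,-.1232,.124),cw),[np.round(d["centre"]) for d in viewer.look_for("wrist","box_grip")[:2]])
g=im.max(2)[120:330:7,250:400:5]
print("\n".join(str(120+7*i)+" "+"".join('#' if v<45 else '.' for v in r) for i,r in enumerate(g)))
E
```

```text
[ 0.4267 -0.1215  0.213 ] 1.4850748935765146 0.051397298793589175
pred (np.float64(245.79314594835202), np.float64(325.4039612599937)) [array([ 89., 323.])]
120 ..............................
127 ..............................
134 ..............................
141 ..............................
148 ..............................
155 ..............................
162 ..............................
169 ..............................
176 ..............................
183 ..............................
190 ..............................
197 ..............................
204 ..............................
211 .............######...........
218 .............#####............
225 .............###..#...........
232 .............#................
239 .............#................
246 .............#....#...........
253 .............#................
260 .............##..##...........
267 ..............####............
274 ..............................
281 ..............................
288 ..............................
295 ..............................
302 #.............................
309 #.............................
316 #............................#
323 #............................#
```

Emit:
{"api": "arm_command", "payload": {
  "motion": [
    [0.2,0,0.006,0.17,0],
    [0.2,0,0,0.17,0],
    [0.2,0,0,0.15,0],
    [0.2,0,0,0,0],
    [-1,0,0,0,0]
  ],
  "grip_force": 60
}}

```text
time_s: 35.05
tcp_pos: [0.4296, -0.1218, 0.0918]
orientation: [3.141, 0.0, 1.485]
ft_force: [0.2, 0.3, 0.8]
grip_width: 0.0379
gripper_force: 0.0
```

Emit:
{"api": "arm_command", "payload": {
  "motion": [
    [-1,0,0,0,0],
    [-1,0,0,0,0],
    [-1,0,0,0,0],
    [-1,0,0,0,0]
  ]
}}

```text
time_s: 35.45
tcp_pos: [0.4303, -0.1223, 0.0932]
orientation: [3.137, 0.001, 1.483]
ft_force: [-0.4, -0.1, 7.7]
grip_width: 0.0171
gripper_force: 59.1
```

Emit:
{"api": "arm_command", "payload": {
  "motion": [
    [-1,0,0.08,0,0],
    [-1,0,0.08,0,0],
    [-1,0,0.08,0,0],
    [-1,0,0.08,0,0],
    [-1,0,0.08,0,0]
  ]
}}

```text
time_s: 35.95
tcp_pos: [0.5286, -0.1315, 0.0933]
orientation: [3.141, 0.001, 1.483]
ft_force: [-3.3, -0.5, 6.3]
grip_width: 0.017
gripper_force: 59.1
```

Emit:
{"api": "arm_command", "payload": {
  "motion": [
    [-1,0,0.08,0,0],
    [-1,0,0.08,0,0],
    [-1,0,0.08,0,0],
    [-1,0,0.03,0,0],
    [-1,0,0,0,0]
  ]
}}

```text
time_s: 36.45
tcp_pos: [0.5948, -0.1377, 0.0933]
orientation: [-3.14, 0.002, 1.482]
ft_force: [-5.4, -1.1, 8.7]
grip_width: 0.0168
gripper_force: 61.9
```

Emit:
{"api": "arm_command", "payload": {
  "motion": [
    [-1,0,0.015,0,0],
    [-1,0,0.01,0,0],
    [-1,0,0.01,0,0],
    [-1,0,0,0,0]
  ]
}}

```text
time_s: 36.85
tcp_pos: [0.5947, -0.1378, 0.0932]
orientation: [-3.124, 0.003, 1.482]
ft_force: [-20.9, 1.9, 22.6]
grip_width: 0.0167
gripper_force: 65.3
```

Emit:
{"api": "arm_command", "payload": {
  "motion": [
    [-1,0,-0.025,0,0],
    [0.2,0,0,0,0],
    [0.2,0,0,0,0],
    [0.2,0,0,0,0],
    [0.2,0,0,-0.1,0]
  ]
}}

```text
time_s: 37.35
tcp_pos: [0.5963, -0.1362, 0.1136]
orientation: [-3.136, -0.001, 1.485]
ft_force: [-0.3, 0.1, -0.0]
grip_width: 0.0516
gripper_force: 0.0
```

Emit:
{"api": "arm_command", "payload": {
  "motion": [
    [0.2,0,0,-0.18,0],
    [0.2,0,0,-0.18,0],
    [0.2,0,0,-0.18,0],
    [0.2,0,0,-0.18,0],
    [0.0,0,0,0,0]
  ]
}}

```text
time_s: 37.85
tcp_pos: [0.6033, -0.1366, 0.3035]
orientation: [3.127, 0.001, 1.485]
ft_force: [0.3, -0.2, -0.5]
grip_width: 0.043
gripper_force: 0.0
```

```bash
python3 - <<'E'
from h import *
s=sensors.observe();print(np.round(s["tcp_pos"],4),s["orientation"][2],s["grip_width"])
im=viewer.capture("top"); cv2.imwrite("pics/top7.png",im); cp=campose("top")
k=(im.max(2)<55).astype(np.uint8); g=k[200:300:2,330:420:2]; print(proj("top",(.4264+.1694,-.1232-.0148,.124),cp))
c=big(seg(im,(50,120,40),(75,255,255),(170,325,300,385))); r=cv2.boundingRect(c); print("green bbox",r)
print(rows((.6317,.252,.30),1.484+np.pi/2),rows((.6317,.252,.30),1.484-np.pi/2),s["qpos"])
E
```

```text
[ 0.6033 -0.1366  0.3035] 1.4848212493975048 0.043025643960958204
(np.float64(217.6878358215833), np.float64(391.10310384974895))
green bbox (323, 184, 47, 60)
(array([ 1.559, -0.012,  0.   ]), 'turn', np.float64(-1.999), 'nrows', np.float64(7.8), np.float64(10.5)) (array([ 1.559, -0.012,  0.   ]), 'turn', np.float64(2.001), 'nrows', np.float64(7.8), np.float64(10.5)) [ 0.41115604  0.39597343 -0.35643562  1.78330089  0.16424462  0.97634598
 -0.09626224]
```

Emit:
{"api": "arm_command", "payload": {
  "motion": [
    [0,0.173,-0.001,0,0],
    [0,0.173,-0.001,0,0],
    [0,0.173,-0.001,0,0],
    [0,0.173,-0.001,0,0],
    [0,0.173,-0.001,0,0]
  ]
}}

```text
time_s: 38.4
tcp_pos: [0.6147, 0.0804, 0.2941]
orientation: [-3.139, 0.001, 1.485]
ft_force: [0.5, -0.4, 0.3]
grip_width: 0.0426
gripper_force: 0.0
```

Emit:
{"api": "arm_command", "payload": {
  "motion": [
    [0,0.173,-0.001,0,0],
    [0,0.173,-0.001,0,0],
    [0,0.173,-0.001,0,0],
    [0,0.173,-0.001,0,0],
    [0,0,0,0,-0.18]
  ]
}}

```text
time_s: 38.9
tcp_pos: [0.6264, 0.2618, 0.2944]
orientation: [-3.139, -0.006, 1.641]
ft_force: [-0.5, 1.4, -0.7]
grip_width: 0.0425
gripper_force: 0.0
```

Emit:
{"api": "arm_command", "payload": {
  "motion": [
    [0,0,0,0,-0.182],
    [0,0,0,0,-0.182],
    [0,0,0,0,-0.182],
    [0,0,0,0,-0.182],
    [0,0,0,0,-0.182]
  ]
}}

```text
time_s: 39.4
tcp_pos: [0.6287, 0.251, 0.2937]
orientation: [-3.139, -0.002, 2.347]
ft_force: [0.3, -0.2, 0.1]
grip_width: 0.0426
gripper_force: 0.0
```

Emit:
{"api": "arm_command", "payload": {
  "motion": [
    [0,0,0,0,-0.182],
    [0,0,0,0,-0.182],
    [0,0,0,0,-0.182],
    [0,0,0,0,-0.182],
    [0,0,0,0,-0.182]
  ]
}}

```text
time_s: 39.9
tcp_pos: [0.6288, 0.251, 0.2938]
orientation: [-3.141, -0.003, 3.062]
ft_force: [-0.1, -0.9, 0.2]
grip_width: 0.0426
gripper_force: 0.0
```

Emit:
{"api": "arm_command", "payload": {
  "motion": [
    [-0.2,0,0,0,0],
    [-0.2,0,0,0,0]
  ]
}}

```text
time_s: 40.1
tcp_pos: [0.629, 0.251, 0.2945]
orientation: [-3.141, -0.002, 3.052]
ft_force: [-0.8, 0.8, -0.4]
grip_width: 0.0341
gripper_force: 0.0
```

```bash
python3 - <<'E'
from h import *
s=sensors.observe();print(np.round(s["tcp_pos"],4),s["orientation"],s["grip_width"],s["qpos"])
cw=campose("wrist"); im=viewer.capture("wrist"); cv2.imwrite("pics/w14.png",im)
print("pred",proj("wrist",(.6317,.252,.17),cw))
for c in cv2.findContours(seg(im,(0,150,50),(6,255,255),(0,480,150,500)),0,2)[0]:
    if cv2.contourArea(c)>200:
        r=cv2.minAreaRect(c); P=np.array([ray("wrist",(q[1],q[0]),.172,cw)[:2] for q in cv2.boxPoints(r)]); print(r,P.round(4).tolist(),P.mean(0)); m=P.mean(0); print(rows((*m,.153)))
E
```

```text
[0.629  0.251  0.2945] [-3.14102020e+00 -2.41554503e-03  3.05249261e+00] 0.0341275290485077 [ 0.06954742  0.58179283 -0.79893104  1.63605733  0.45135967  1.12048464
  0.63302959]
pred (np.float64(234.34122474417268), np.float64(325.9268742173089))
((323.0, 230.0), (144.0, 16.0), 90.0) [[0.5812, 0.2495], [0.5821, 0.2595], [0.6796, 0.2513], [0.6786, 0.2404]] [0.63039558 0.25017227]
(array([-0.006, -0.003,  0.568]), 'turn', 0, 'nrows', np.float64(2.8), 0.0)
```

Emit:
{"api": "arm_command", "payload": {
  "motion": [
    [-0.2,-0.005,0,0.18,0],
    [-0.2,0,0,0.18,0],
    [-0.2,0,0,0.15,0],
    [-0.2,0,0,0.055,0],
    [-0.2,0,0,0,0]
  ],
  "grip_force": 40
}}

```text
time_s: 40.65
tcp_pos: [0.6294, 0.2504, 0.1526]
orientation: [-3.139, -0.004, 3.055]
ft_force: [-0.7, 0.3, 1.3]
grip_width: 0.0343
gripper_force: 0.0
```

Emit:
{"api": "arm_command", "payload": {
  "motion": [
    [-1,0,0,0,0],
    [-1,0,0,0,0],
    [-1,0,0,0,0],
    [-1,0,0,0,0]
  ]
}}

```text
time_s: 41.05
tcp_pos: [0.6317, 0.2506, 0.157]
orientation: [-3.141, 0.003, 3.054]
ft_force: [-1.5, -3.6, 7.0]
grip_width: 0.0104
gripper_force: 39.4
```

```bash
python3 - <<'E'
import numpy as np
# bar path: rows for tool yaw 3.05: tool y = (sin,-cos)=(.09,.996)= +tray y ; lift = -z
b=np.array([.205,.035]); th=np.linspace(0,.92,19); 
P=np.array([[b[0]*np.cos(t)-b[1]*np.sin(t), b[0]*np.sin(t)+b[1]*np.cos(t)] for t in th])
print((np.diff(P,axis=0)/.25).round(3).tolist())
E
```

```text
[[-0.008, 0.042], [-0.01, 0.041], [-0.012, 0.041], [-0.014, 0.04], [-0.017, 0.039], [-0.018, 0.038], [-0.02, 0.037], [-0.022, 0.036], [-0.024, 0.035], [-0.026, 0.034], [-0.028, 0.032], [-0.029, 0.031], [-0.031, 0.029], [-0.032, 0.028], [-0.034, 0.026], [-0.035, 0.024], [-0.036, 0.023], [-0.037, 0.021]]
```

Emit:
{"api": "arm_command", "payload": {
  "motion": [
    [-1,0,-0.008,-0.042,0],
    [-1,0,-0.01,-0.041,0],
    [-1,0,-0.012,-0.041,0],
    [-1,0,-0.014,-0.04,0],
    [-1,0,-0.017,-0.039,0]
  ]
}}

```text
time_s: 41.55
tcp_pos: [0.6302, 0.2362, 0.2067]
orientation: [3.14, 0.002, 3.055]
ft_force: [5.1, 0.9, -6.3]
grip_width: 0.0104
gripper_force: 39.0
```

Emit:
{"api": "arm_command", "payload": {
  "motion": [
    [-1,0,-0.018,-0.038,0],
    [-1,0,-0.02,-0.037,0],
    [-1,0,-0.022,-0.036,0],
    [-1,0,-0.024,-0.035,0],
    [-1,0,-0.026,-0.034,0]
  ]
}}

```text
time_s: 42.05
tcp_pos: [0.6277, 0.2101, 0.2522]
orientation: [3.138, 0.003, 3.056]
ft_force: [5.5, 2.8, -5.5]
grip_width: 0.0102
gripper_force: 39.0
```

Emit:
{"api": "arm_command", "payload": {
  "motion": [
    [-1,0,-0.028,-0.032,0],
    [-1,0,0,0,0],
    [-1,0,-0.029,-0.031,0],
    [-1,0,0,0,0],
    [-1,0,-0.031,-0.029,0]
  ]
}}

```text
time_s: 42.55
tcp_pos: [0.6259, 0.1908, 0.2746]
orientation: [3.135, 0.003, 3.058]
ft_force: [5.4, 5.3, -1.3]
grip_width: 0.0103
gripper_force: 39.2
```

Emit:
{"api": "arm_command", "payload": {
  "motion": [
    [-1,0,0,0,0],
    [-1,0,-0.032,-0.028,0],
    [-1,0,-0.034,-0.026,0],
    [-1,0,-0.035,-0.024,0],
    [-1,0,0,0,0]
  ]
}}

```text
time_s: 43.05
tcp_pos: [0.6236, 0.1657, 0.2963]
orientation: [3.135, 0.004, 3.056]
ft_force: [2.8, 4.7, 4.3]
grip_width: 0.0105
gripper_force: 39.1
```

Emit:
{"api": "arm_command", "payload": {
  "motion": [
    [-1,0,-0.036,-0.023,0],
    [-1,0,-0.03,-0.018,0],
    [-1,0,0,0,0],
    [-1,0,0,0,0],
    [-1,0,0,0,0]
  ]
}}

```text
time_s: 43.55
tcp_pos: [0.6223, 0.1506, 0.3064]
orientation: [3.134, 0.004, 3.058]
ft_force: [3.1, 6.1, 4.9]
grip_width: 0.0099
gripper_force: 39.3
```

```bash
python3 - <<'E'
from h import *
s=sensors.observe();print(np.round(s["tcp_pos"],4),s["ft_force"],s["grip_width"])
a=viewer.capture("side"); b=viewer.capture("wrist"); cv2.imwrite("pics/s1.png",a); cv2.imwrite("pics/w15.png",b)
c=viewer.capture("top"); cv2.imwrite("pics/top8.png",c)
for n,im in (("side",a),("top",c)):
    for nm,lo,hi in (("brass",(20,130,80),(30,255,255)),("red",(0,160,60),(6,255,255))):
        print(n,nm,[(np.round(cv2.minAreaRect(q)[0]).tolist(),cv2.contourArea(q)) for q in cv2.findContours(seg(im,lo,hi,(160,350,200,420)),0,2)[0] if cv2.contourArea(q)>25])
E
```

```text
[0.6223 0.1506 0.3064] [3.14609091 6.09731786 4.92631136] 0.009877871365470914
side brass [([296.0, 323.0], 317.0), ([280.0, 248.0], 217.5), ([414.0, 238.0], 54.0), ([348.0, 246.0], 3225.0), ([399.0, 166.0], 75.5)]
side red [([268.0, 203.0], 40.5), ([245.0, 196.0], 33.5), ([296.0, 173.0], 651.0)]
top brass [([354.0, 204.0], 144.0), ([351.0, 198.0], 129.0)]
top red []
```

Emit:
{"api": "arm_command", "payload": {
  "motion": [
    [-1,0,0.03,0.018,0],
    [-1,0,0.036,0.023,0],
    [-1,0,0.035,0.024,0],
    [-1,0,0.034,0.026,0],
    [-1,0,0.032,0.028,0]
  ]
}}

```text
time_s: 44.2
tcp_pos: [0.6259, 0.1901, 0.2756]
orientation: [3.138, 0.004, 3.057]
ft_force: [4.2, 3.5, 3.6]
grip_width: 0.0105
gripper_force: 39.9
```

Emit:
{"api": "arm_command", "payload": {
  "motion": [
    [-1,0,0.031,0.029,0],
    [-1,0,0.029,0.031,0],
    [-1,0,0.028,0.032,0],
    [-1,0,0.026,0.034,0],
    [-1,0,0.024,0.035,0]
  ]
}}

```text
time_s: 44.7
tcp_pos: [0.6289, 0.2224, 0.2339]
orientation: [3.141, 0.003, 3.056]
ft_force: [5.2, 3.1, 1.6]
grip_width: 0.0105
gripper_force: 41.0
```

Emit:
{"api": "arm_command", "payload": {
  "motion": [
    [-1,0,0.022,0.036,0],
    [-1,0,0.02,0.037,0],
    [-1,0,0.018,0.038,0],
    [-1,0,0.017,0.039,0],
    [-1,0,0.014,0.04,0]
  ]
}}

```text
time_s: 45.2
tcp_pos: [0.6309, 0.2438, 0.1857]
orientation: [-3.141, 0.002, 3.056]
ft_force: [5.4, 1.6, 0.2]
grip_width: 0.0105
gripper_force: 42.1
```

Emit:
{"api": "arm_command", "payload": {
  "motion": [
    [-1,0,0.012,0.041,0],
    [-1,0,0.01,0.041,0],
    [-1,0,0.008,0.04,0],
    [-1,0,0,0,0],
    [-1,0,0,0,0]
  ]
}}

```text
time_s: 45.7
tcp_pos: [0.6316, 0.2505, 0.1566]
orientation: [-3.139, 0.002, 3.055]
ft_force: [4.2, -0.5, 6.1]
grip_width: 0.0104
gripper_force: 44.2
```

Emit:
{"api": "arm_command", "payload": {
  "motion": [
    [-0.2,0,0,0,0],
    [-0.2,0,0,0,0],
    [-0.2,0,0,0,0],
    [-0.2,0,0,-0.08,0],
    [-0.2,0,0,-0.15,0]
  ]
}}

```text
time_s: 46.2
tcp_pos: [0.6278, 0.2491, 0.2094]
orientation: [-3.136, -0.008, 3.056]
ft_force: [0.6, -0.1, 1.0]
grip_width: 0.0343
gripper_force: 0.0
```

Emit:
{"api": "arm_command", "payload": {
  "motion": [
    [-0.2,0,0,-0.18,0],
    [-0.2,0,0,-0.18,0.18],
    [-0.2,0,0,-0.04,0.182],
    [-0.2,0,0,0,0.182],
    [-0.2,0,0,0,0.182]
  ]
}}

```text
time_s: 46.7
tcp_pos: [0.6298, 0.2511, 0.3131]
orientation: [-3.141, -0.0, 2.48]
ft_force: [-1.0, -0.1, -0.8]
grip_width: 0.0343
gripper_force: 0.0
```

Emit:
{"api": "arm_command", "payload": {
  "motion": [
    [-0.2,0,0,0,0.182],
    [-0.2,0,0,0,0.182],
    [-0.2,0,0,0,0.182],
    [-0.2,0,0,0,0.182],
    [-0.2,0,0,0,0.182]
  ]
}}

```text
time_s: 47.2
tcp_pos: [0.6294, 0.251, 0.3119]
orientation: [-3.139, 0.001, 1.765]
ft_force: [0.1, 0.2, -0.0]
grip_width: 0.034
gripper_force: 0.0
```

Emit:
{"api": "arm_command", "payload": {
  "motion": [
    [0,0,0,0,0.182],
    [0,0,0,0,0.182],
    [0,-0.17,0,0,0],
    [0,-0.17,0,0,0],
    [0,-0.17,0,0,0]
  ]
}}

```text
time_s: 47.7
tcp_pos: [0.6182, 0.1232, 0.3119]
orientation: [-3.139, 0.001, 1.486]
ft_force: [0.3, -0.6, -0.3]
grip_width: 0.0425
gripper_force: 0.0
```

Emit:
{"api": "arm_command", "payload": {
  "motion": [
    [0,-0.17,0,0,0],
    [0,-0.17,0,0,0],
    [0,-0.17,0,0,0],
    [0,0,0,0,0],
    [0,0,0,0,0]
  ]
}}

```text
time_s: 48.2
tcp_pos: [0.6077, -0.0043, 0.3121]
orientation: [-3.139, 0.0, 1.481]
ft_force: [-0.3, 0.8, -0.1]
grip_width: 0.0426
gripper_force: 0.0
```

```bash
python3 - <<'E'
from h import *
s=sensors.observe();print(np.round(s["tcp_pos"],4),s["orientation"][2],s["ft_force"])
cw=campose("wrist"); b=viewer.capture("wrist"); a=viewer.capture("side"); c=viewer.capture("top")
cv2.imwrite("pics/w16.png",b); cv2.imwrite("pics/s2.png",a); cv2.imwrite("pics/top9.png",c)
hin=np.array([.614,.048]); print("hinge px",proj("wrist",(*hin,.135),cw),"spout px",proj("wrist",(.608,-.013,.02),cw))
t=cv2.resize(c[160:290,230:400],(392,300),interpolation=cv2.INTER_CUBIC); s2=cv2.resize(a[180:330,200:400],(400,300),interpolation=cv2.INTER_CUBIC)
w=cv2.resize(b,(400,300)); cv2.imwrite("pics/comp.png",np.vstack([np.hstack([w,s2]),np.hstack([t,np.zeros((300,408,3),np.uint8)])]))
E
```

```text
[ 0.6077 -0.0043  0.3121] 1.4813940493676103 [-0.34137116  0.84082786 -0.06178247]
hinge px (np.float64(141.5357906963979), np.float64(327.5797108477086)) spout px (np.float64(195.6136406878377), np.float64(326.0039308966062))
```

View pics/comp.png

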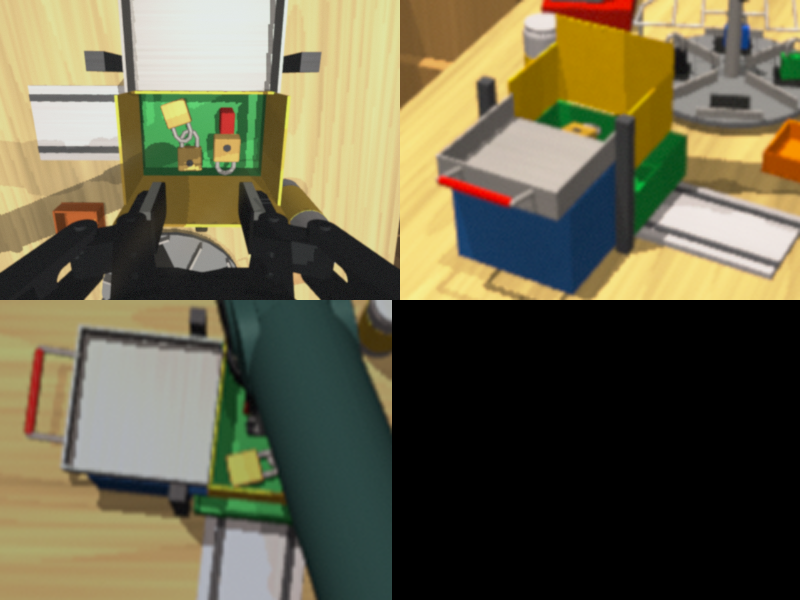

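Emit:
{"api": "arm_command", "payload": {
  "motion": [
    [0.2,-0.178,0,0,0],
    [0.2,-0.178,0,0,0],
    [0.2,-0.178,0,0,0],
    [0.2,0,0,0,0],
    [0.2,0,0,0,0]
  ]
}}

```text
time_s: 48.85
tcp_pos: [0.5972, -0.1356, 0.3126]
orientation: [-3.141, -0.001, 1.484]
ft_force: [0.3, 0.2, 0.9]
grip_width: 0.0514
gripper_force: 0.0
```

```bash
python3 - <<'E'
from h import *
s=sensors.observe();print(np.round(s["tcp_pos"],4),s["orientation"][2],s["grip_width"],rows((.595,-.138,.093),1.484))
cw=campose("wrist"); im=viewer.capture("wrist"); cv2.imwrite("pics/w17.png",im); p=proj("wrist",(.595,-.138,.124),cw); print(p)
g=im.max(2)[120:330:7,250:400:5]
print("\n".join(str(120+7*i)+" "+"".join('#' if v<45 else '.' for v in r) for i,r in enumerate(g)))
E
```

```text
[ 0.5972 -0.1356  0.3126] 1.483851739932797 0.05139262403949857 (array([-0.01 , -0.008,  0.878]), 'turn', np.float64(-0.0), 'nrows', np.float64(4.4), np.float64(0.0))
(np.float64(211.0674018228504), np.float64(322.2990450504655))
120 ..............................
127 ..............................
134 ..............................
141 ..............................
148 ..............................
155 ..............................
162 ............######............
169 ............#..##.............
176 ..............................
183 ..............................
190 ............#####.............
197 .............#.#..............
204 ..............................
211 ..............................
218 ..............................
225 ..............##..............
232 ..............................
239 ..............................
246 ..............................
253 ..............................
260 ..............................
267 ..............................
274 ..............................
281 ..............................
288 #.............................
295 ##............................
302 ##............................
309 ###...........................
316 ###...........................
323 #.............................
```

Post aligned. Grip and pull.

Emit:
{"api": "arm_command", "payload": {
  "motion": [
    [0.2,-0.008,-0.006,0.18,0],
    [0.2,0,0,0.18,0],
    [0.2,0,0,0.18,0],
    [0.2,0,0,0.18,0],
    [0.2,0,0,0.15,0]
  ],
  "grip_force": 60
}}

```text
time_s: 49.4
tcp_pos: [0.5956, -0.1338, 0.0933]
orientation: [-3.141, -0.002, 1.49]
ft_force: [0.7, 0.2, 0.1]
grip_width: 0.0515
gripper_force: 0.0
```

Emit:
{"api": "arm_command", "payload": {
  "motion": [
    [0.2,0,0,0,0],
    [-1,0,0,0,0],
    [-1,0,0,0,0],
    [-1,0,0,0,0],
    [-1,0,0,0,0]
  ]
}}

```text
time_s: 49.9
tcp_pos: [0.595, -0.1362, 0.0977]
orientation: [-3.141, -0.001, 1.484]
ft_force: [-4.4, 1.7, 5.6]
grip_width: 0.017
gripper_force: 60.3
```

Emit:
{"api": "arm_command", "payload": {
  "motion": [
    [-1,0,0,0,0],
    [-1,0,-0.03,0,0],
    [-1,0,-0.06,0,0],
    [-1,0,-0.07,0,0],
    [-1,0,-0.07,0,0]
  ]
}}

```text
time_s: 50.4
tcp_pos: [0.5415, -0.1312, 0.0977]
orientation: [3.133, -0.002, 1.485]
ft_force: [3.5, 4.3, 1.8]
grip_width: 0.017
gripper_force: 60.6
```

Emit:
{"api": "arm_command", "payload": {
  "motion": [
    [-1,0,-0.07,0,0],
    [-1,0,-0.07,0,0],
    [-1,0,-0.07,0,0],
    [-1,0,-0.07,0,0],
    [-1,0,-0.07,0,0]
  ]
}}

```text
time_s: 50.9
tcp_pos: [0.4549, -0.1231, 0.0976]
orientation: [3.132, -0.002, 1.485]
ft_force: [3.1, 6.8, 5.4]
grip_width: 0.0171
gripper_force: 61.0
```

Emit:
{"api": "arm_command", "payload": {
  "motion": [
    [-1,0,-0.06,0,0],
    [-1,0,-0.03,0,0],
    [-1,0,0,0,0]
  ]
}}

```text
time_s: 51.2
tcp_pos: [0.4297, -0.1207, 0.0976]
orientation: [3.137, -0.002, 1.485]
ft_force: [-1.7, 8.7, 13.0]
grip_width: 0.0169
gripper_force: 62.1
```

Emit:
{"api": "arm_command", "payload": {
  "motion": [
    [-1,0,-0.015,0,0],
    [-1,0,-0.015,0,0],
    [-1,0,-0.01,0,0],
    [-1,0,0,0,0]
  ]
}}

```text
time_s: 51.6
tcp_pos: [0.4257, -0.1203, 0.0977]
orientation: [3.127, -0.003, 1.486]
ft_force: [8.2, 7.0, 2.4]
grip_width: 0.0169
gripper_force: 61.1
```

Emit:
{"api": "arm_command", "payload": {
  "motion": [
    [-1,0,-0.015,0,0],
    [-1,0,-0.015,0,0],
    [-1,0,0,0,0]
  ]
}}

```text
time_s: 51.9
tcp_pos: [0.4258, -0.1203, 0.0978]
orientation: [3.114, -0.005, 1.487]
ft_force: [18.6, 5.6, -14.1]
grip_width: 0.0171
gripper_force: 63.5
```

At the home stop. Relax, release, lift away.

Emit:
{"api": "arm_command", "payload": {
  "motion": [
    [-1,0,0.035,0,0],
    [0.2,0,0,0,0],
    [0.2,0,0,0,0],
    [0.2,0,0,0,0],
    [0.2,0,0,-0.1,0]
  ]
}}

```text
time_s: 52.4
tcp_pos: [0.4175, -0.1228, 0.1189]
orientation: [-3.136, -0.0, 1.484]
ft_force: [1.0, 0.8, -0.2]
grip_width: 0.0516
gripper_force: 0.0
```

Emit:
{"api": "arm_command", "payload": {
  "motion": [
    [0.2,0,0,-0.18,0],
    [0.2,0,0,-0.18,0],
    [0.2,0,0,-0.18,0],
    [0.2,-0.15,0,-0.1,0],
    [0.2,-0.15,0,0,0]
  ]
}}

```text
time_s: 52.9
tcp_pos: [0.4155, -0.1986, 0.2846]
orientation: [3.133, 0.004, 1.487]
ft_force: [1.5, 0.0, -0.7]
grip_width: 0.0512
gripper_force: 0.0
```

Emit:
{"api": "arm_command", "payload": {
  "motion": [
    [0.2,-0.15,0,0,0],
    [0.2,-0.15,0,0,0],
    [0.2,-0.15,0,0,0],
    [0.2,0,0,0,0],
    [0.2,0,0,0,0]
  ]
}}

```text
time_s: 53.4
tcp_pos: [0.4024, -0.3102, 0.2798]
orientation: [-3.14, -0.0, 1.481]
ft_force: [-0.1, 0.8, 0.8]
grip_width: 0.0507
gripper_force: 0.0
```

```bash
python3 - <<'E'
from h import *
s=sensors.observe();print(np.round(s["tcp_pos"],4),s["ft_force"])
c=viewer.capture("top"); cv2.imwrite("pics/top10.png",c); o=cv2.imread("pics/top0.png"); cp=campose("top")
for n,im in (("0",o),("now",c)):
    q=big(cv2.morphologyEx(seg(im,(50,100,30),(80,255,255),(180,330,300,375)),cv2.MORPH_CLOSE,np.ones((25,25)))); print(n,"green",cv2.boundingRect(q))
print("brass",[(np.round(cv2.minAreaRect(q)[0]).tolist(),cv2.contourArea(q)) for q in cv2.findContours(seg(c,(18,110,60),(34,255,255),(244,325,300,375)),0,2)[0] if cv2.contourArea(q)>25])
print("red",[(np.round(cv2.minAreaRect(q)[0]).tolist(),cv2.contourArea(q)) for q in cv2.findContours(seg(c,(0,150,50),(8,255,255),(180,325,230,375)),0,2)[0] if cv2.contourArea(q)>8])
d=cv2.absdiff(o,c).max(2)>45
print("changed", [(cv2.boundingRect(q)) for q in cv2.findContours(d.astype(np.uint8),0,2)[0] if cv2.contourArea(q)>40])
E
```

```text
[ 0.4024 -0.3102  0.2798] [-0.12107328  0.75066798  0.81299756]
0 green (307, 236, 65, 81)
now green (307, 237, 65, 81)
brass [([337.0, 305.0], 476.5), ([330.0, 291.0], 167.0), ([357.0, 287.0], 173.0), ([305.0, 269.0], 78.5), ([350.0, 264.0], 194.0), ([372.0, 259.0], 64.5), ([345.0, 246.0], 97.5)]
red [([336.0, 263.0], 78.5), ([244.0, 199.0], 96.5)]
changed [(301, 465, 12, 15), (371, 451, 122, 29), (571, 444, 69, 36), (377, 430, 60, 12), (440, 362, 44, 69), (564, 346, 76, 73), (241, 284, 16, 22), (322, 279, 43, 21), (421, 257, 24, 17), (329, 256, 38, 20), (450, 254, 120, 213), (493, 243, 14, 11), (420, 237, 22, 16), (326, 237, 39, 6), (174, 236, 25, 18), (482, 232, 22, 12), (464, 213, 15, 17), (434, 210, 24, 23)]
```

```bash
python3 -c "
from rig import ctrl; print(ctrl.finish_job())"
```

```text
the job is handed in; nothing more can be done
None
```

The red padlock and all three brass padlocks are in the green order box, which is back at its home stop. The tray is level and empty, the other padlocks are still in the magazine, and the job was handed in at about 53 s.

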